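# Put away the prep-table knives and muddler

## Robot

A 6-joint arm with a two-finger parallel gripper is mounted at the origin on the work surface. World frame = base frame: x ahead of the robot, y to its left, z up, the work surface at z = 0. Lengths are in m, angles in rad, forces in N, time in s.
With the tool pointing down it reaches from about 0.275 to 0.725 m from the base axis. Payload 5.6 kg.
Tool frame: the origin (TCP) lies midway between the tips of the shut fingers; the grasp point (between the pads) lies 19 mm behind it (robot.hold_point_z is the distance from the TCP to the grasp point, in m); x points along the fingers, z is the direction in which the jaws open and shut, and the axes are right-handed (so a half turn about x gives the same grasp; the last joint's range is limited). The gripper opens to 85 mm and grips with 20 to 120 N. Pads are 22 mm wide; open, the fingers measure 114 mm over their backs; the gripper's body (76 mm by 85 mm) begins 54 mm behind the grasp point. The pads swing forward as they close: fully open they stand 13 mm farther back than shut.
Start: joints at [1.451, 0.255, 0.108, 0, -1.424, -0.285], TCP at [0.217, 0.506, 0.231] pointing down, gripper open.
Joint ranges: [-2.95, 2.95], [-1.21, 1.97], [-1.09, 1.5], [-2.87, 1.71], [-2.94, -0.07], [-3.05, 3.05]. Speed limits (rad/s): [2.57, 2.57, 3.14, 3.14, 3.14, 3.14].

## Interface

Orientations are given as [roll, pitch, yaw] about the fixed x, y, z axes, in that order (R = Rz(yaw) Ry(pitch) Rx(roll)).
In Python, from plant import robot gives the robot as it stands.
- The arm moves only by the tool jog_arm, never from a script. Its argument "rows" is a list of rows, each an object of numbers: "hand": the gripper command: -1 is shut, 1 is fully open, values between are in proportion; "x", "y", "z": the shift along the tool's x, y, z in units of 30 mm (1.0 is 30 mm); "spin": the turn about the tool's x in units of 5 degrees (1.0 is 5 degrees). In form: [{"hand": .., "x": .., "y": .., "z": .., "spin": ..}, ...]. A call has 1 to 20 rows; each row is the pose to reach, as a shift and turn from the pose commanded when the call began, along the tool's axes at that moment; what a row does not reach only later rows make up. A row lasts 1/12 s, in which the tool goes at most 41.7 mm and 7.16 degrees, less where a joint would pass 70% of its speed; a pose out of reach is approached as far as the arm can. A call with a gripper value outside its range is refused whole. The fingers move at their own pace and stop on an object; "grip_force" is the grip in N (left out, the last holds). Time passes only in rows, so rows that repeat a pose let the fingers close. It gives the time, the measured TCP pose, the force and the opening at its end, in the units of the state.
- robot.sense(): the state, without advancing time (a new reading comes with each control period).
- robot.snapshot(name): name is "scene" or "side" or "wrist"; returns a dict with "frame" (480x640x3 uint8, red, green, blue), "mtx" (3x3 intrinsics, pixels), "distortion" ([k1, k2, p1, p2, k3] as OpenCV has them; the pictures are not rectified), "eye" and "rotation" of the camera in the world; the wrist camera has in their place "mount" (4x4, takes a point from camera to tool coordinates, whose origin is the TCP and whose axes are the tool frame's). Camera axes: x right, y down, z forward; pixel columns grow to the right and rows downward; lengths in m; the calibration is good to about 2 mm. A picture is of the moment at which its call begins: read the wrist's pose just before it. There is no depth.
- robot.hand_in(): hands the job in, once; it reports no verdict.
The state is a dict: "clock": time; "joints": joint angles; "joint_vel": joint speeds; "joint_torque": joint torques, N m; "tool_pos": TCP position; "eef_rot": TCP orientation; "contact_force": force on the tool from outside, world axes, zero at the start; "torque": the same for the moment, N m; "grip_width": finger opening in m.
Only numpy, scipy, OpenCV 4.12 (cv2) and the standard library are available. Lean on these libraries where they do the work, as an engineer would, in place of code of your own. Each camera call takes 0.05 s, during which the arm holds its last target.

## Task

Put the tools away after the cookery session: push the eye of every plastic knife through the sprung gate of the snap hook of its own colour, so that the knife is left hanging freely in the hook with the gate shut. Also press the wooden muddler squarely down into the middle of its holder until it is fully home and both spring clips have snapped over its ends. Do not disturb the tub, the mug or the piece of cucumber.

Things in the scene. Friction and masses are not known exactly. Their poses are not given: they have to be found in the camera images.
- knife_red: Loose red plastic knife, 35 g, lying flat; may be absent. Origin: grip point inside the handle at mid-thickness, 6 mm above what it lies on; +x along the knife to its eye, z normal to its flat (both faces alike). Handle 18 mm wide (y), 12 mm thick, x = -25 to 70 mm; blade 28 x 4 mm, x = -25 to -82 mm. Eye: flat loop of 5.5 mm bar, x = 70 to 103 mm, 35 mm wide; opening 26 (x) by 24 mm (y).
- eye_red (a point): Middle of the outer limb of the red knife's eye, 100 mm from the knife's origin along its +x; the limb is a 5.5 mm bar that runs along y here. Axes as the knife's.
- hook_red: Snap hook under the rail, red gate, sleeve and tag: a loop of 6 mm steel bar in its x-z plane (z up). Origin: on the shut gate, where an eye is best pushed in, 240 mm above the table; +x level, from the gate (robot's side) into the hook. Nose top at z = -8 mm, x = 0: the limb must cross at z = -4 to 4 mm. Back bar x = 42 mm, inner floor z = -30 mm, top bar z = 36 to 53 mm.
- gate_red (a joint): Gate of the red hook, hinged at its z = 33 mm, hanging to z = -5 mm: 0 shut, grows to 1.05 rad inward (hook's +x). A level eye pushed along +x (about 3 N) passes its tip when the limb's middle is 23 to 27 mm past the hook's origin (room to 35 mm); it then snaps shut through the eye. Let go, the knife swings down and hangs from the hook's floor.
- knife_green: Loose green plastic knife, 35 g, lying flat; may be absent. Origin: grip point inside the handle at mid-thickness, 6 mm above what it lies on; +x along the knife to its eye, z normal to its flat (both faces alike). Handle 18 mm wide (y), 12 mm thick, x = -25 to 70 mm; blade 28 x 4 mm, x = -25 to -82 mm. Eye: flat loop of 5.5 mm bar, x = 70 to 103 mm, 35 mm wide; opening 26 (x) by 24 mm (y).
- eye_green (a point): Middle of the outer limb of the green knife's eye, 100 mm from the knife's origin along its +x; the limb is a 5.5 mm bar that runs along y here. Axes as the knife's.
- hook_green: Snap hook under the rail, green gate, sleeve and tag: a loop of 6 mm steel bar in its x-z plane (z up). Origin: on the shut gate, where an eye is best pushed in, 240 mm above the table; +x level, from the gate (robot's side) into the hook. Nose top at z = -8 mm, x = 0: the limb must cross at z = -4 to 4 mm. Back bar x = 42 mm, inner floor z = -30 mm, top bar z = 36 to 53 mm.
- gate_green (a joint): Gate of the green hook, hinged at its z = 33 mm, hanging to z = -5 mm: 0 shut, grows to 1.05 rad inward (hook's +x). A level eye pushed along +x (about 3 N) passes its tip when the limb's middle is 23 to 27 mm past the hook's origin (room to 35 mm); it then snaps shut through the eye. Let go, the knife swings down and hangs from the hook's floor.
- knife_blue: Loose blue plastic knife, 35 g, lying flat; may be absent. Origin: grip point inside the handle at mid-thickness, 6 mm above what it lies on; +x along the knife to its eye, z normal to its flat (both faces alike). Handle 18 mm wide (y), 12 mm thick, x = -25 to 70 mm; blade 28 x 4 mm, x = -25 to -82 mm. Eye: flat loop of 5.5 mm bar, x = 70 to 103 mm, 35 mm wide; opening 26 (x) by 24 mm (y).
- eye_blue (a point): Middle of the outer limb of the blue knife's eye, 100 mm from the knife's origin along its +x; the limb is a 5.5 mm bar that runs along y here. Axes as the knife's.
- hook_blue: Snap hook under the rail, blue gate, sleeve and tag: a loop of 6 mm steel bar in its x-z plane (z up). Origin: on the shut gate, where an eye is best pushed in, 240 mm above the table; +x level, from the gate (robot's side) into the hook. Nose top at z = -8 mm, x = 0: the limb must cross at z = -4 to 4 mm. Back bar x = 42 mm, inner floor z = -30 mm, top bar z = 36 to 53 mm.
- gate_blue (a joint): Gate of the blue hook, hinged at its z = 33 mm, hanging to z = -5 mm: 0 shut, grows to 1.05 rad inward (hook's +x). A level eye pushed along +x (about 3 N) passes its tip when the limb's middle is 23 to 27 mm past the hook's origin (room to 35 mm); it then snaps shut through the eye. Let go, the knife swings down and hangs from the hook's floor.
- rail: Fixed steel rail that carries the hooks: 14 mm bar 305 mm above the table along its y, 21 mm behind the gates; 16 mm posts at y = +-152 mm with 100 x 50 mm feet; hooks 100 mm apart, colours in any order. Origin on the table below the bar's middle; +x points away from the robot.
- board: Fixed white chopping board, 290 x 360 mm, 6 mm thick, under the knives. Origin: centre of its underside.
- muddler: Loose square-sided wooden muddler (drinks pestle), 70 g, lying on any of its four like sides; two dark bands. Origin: its centre, 14 mm above what it lies on; x lengthwise. 28 x 28 mm, full section for 100 mm; both ends taper on all four sides, over 6 mm of length (chamfer 30 degrees off the end face), to a 7 mm square end; 112 mm overall, both ends alike.
- holder: Fixed muddler holder: grey base 150 x 56 mm, 6 mm thick, with a saddle 90 x 20 mm, its top 18 mm up. Origin: centre of the underside, x lengthwise, z up. A sprung steel clip at each end (26 mm wide, 55 mm high) with an inward round bead 44 mm up. Seated on the saddle, the muddler's centre is 32 mm above the holder's origin, any side up, either way round; resting unsnapped on the beads, some 55 mm.
- clip_near (a joint): Spring clip at the holder's -x end: 0 shut, grows as it is spread outward (0.11 rad while the muddler's end passes, limit 0.5). Beads are 104 mm apart when shut. The muddler, level and centred, pressed straight down with 5 to 15 N, spreads both clips and snaps under the beads.
- clip_far (a joint): Spring clip at the holder's +x end: 0 shut, grows as it is spread outward; otherwise as clip_near.
- tub: Bystander: loose clear food tub 150 x 100 x 60 mm. Origin: centre of its underside.
- mug: Bystander: loose white mug, 80 mm wide, 90 mm high. Origin: centre of its underside.
- cucumber: Bystander: loose piece of cucumber 85 x 36 x 20 mm. Origin: centre of its underside.
Not all that is in view belongs to the job. There is more than one size of the muddler; the job needs the largest.

How it is judged:
By the outcome, as a careful person would: the job done as asked, in the order asked, and still so for the second after the job is handed in, with the robot touching nothing.
Of knife_red, knife_green, knife_blue only 2 to 3 are there at a start; the rules pass over those that are not, and their reading is None.
At some moment in a run one of knife_red, knife_green, knife_blue may be knocked a few centimetres aside while the robot is not near it.
Once in a run the grip may slacken for a moment while it holds something.
It also fails if it takes over 210 s, if anything falls off the work surface, if the arm or the gripper's body presses on something with over 40 N, if the wrist force passes 120 N, or if a joint passes its speed limit or range.

## Working session

There is one attempt and no reset: what is moved stays moved. The work goes in short steps, Python scripts to look and compute and a tool call to move; the robot and the scene stay as the last step left them, time stands still between calls to the robot, and variables do not carry over. Pictures are saved under pics/ and viewed, and the job is handed in when it is done.

Besides the shell and the picture viewer there is one more tool, called after "Emit:" as name(argument=value, ...) on one line, values as JSON. jog_arm: Moves the arm, as the interface text tells. Its arguments: {"type":"object","properties":{"rows":{"type":"array","items":{"type":"object","properties":{"hand":{"type":"number"},"x":{"type":"number"},"y":{"type":"number"},"z":{"type":"number"},"spin":{"type":"number"}}}},"grip_force":{"type":"number"}},"required":["rows"]}

```bash
ls; mkdir -p pics
python3 - <<'E'
from plant import robot
import cv2
print(robot.sense(), robot.hold_point_z)
for n in ("scene","side","wrist"):
    s=robot.snapshot(n)
    cv2.imwrite(f"pics/{n}0.png",s["frame"][:,:,::-1])
    print(n,{k:(v.tolist() if hasattr(v,'tolist') else v) for k,v in s.items() if k!="frame"})
E
```

```text
pics
{'clock': 0.0, 'joints': array([ 1.45056397e+00,  2.55749700e-01,  1.06989949e-01, -4.98916983e-04,
       -1.42389651e+00, -2.84608533e-01]), 'joint_vel': array([ 2.11240733e-04, -6.97636242e-04,  1.93831450e-03,  7.47841454e-05,
       -8.51450191e-04, -6.06339960e-04]), 'joint_torque': array([-3.44764867e-04, -3.86630559e+01,  2.37941623e+01,  5.36480874e+00,
       -6.08469636e-03,  1.58568224e-05]), 'tool_pos': array([0.21636704, 0.5051052 , 0.23038491]), 'eef_rot': array([ 0.02530195,  1.56887204, -1.95040875]), 'contact_force': array([-0.06185586, -1.00672314,  0.25194316]), 'torque': array([ 0.026049  ,  0.0580079 , -0.02941353]), 'grip_width': 0.08551387569064693} 0.0187
scene {'mtx': [[446.4328248603098, 0.0, 320.08561604550164], [0.0, 446.4328248603098, 240.16103740774224], [0.0, 0.0, 1.0]], 'distortion': [0.011706592834721068, 0.0, 0.0, 0.0, 0.0], 'eye': [1.3197701656813807, 0.4191461326362742, 0.9451857752472027], 'rotation': [-2.294584056847879, -0.015043444387669247, 2.04477077552518]}
side {'mtx': [[504.05101413939144, 0.0, 319.18566257411396], [0.0, 504.05101413939144, 239.74034917670278], [0.0, 0.0, 1.0]], 'distortion': [0.005972009459863632, 0.0, 0.0, 0.0, 0.0], 'eye': [-0.0007848119687943388, -0.5303725433412463, 0.8043443576070008], 'rotation': [-2.2469405847937223, -0.011937099957217479, -0.784185098271539]}
wrist {'mtx': [[417.6439363883621, 0.0, 318.7408683956945], [0.0, 417.6439363883621, 241.35025099439147], [0.0, 0.0, 1.0]], 'distortion': [-0.020579635141490093, 0.0, 0.0, 0.0, 0.0], 'mount': [[-0.0016144788899132567, -0.28086234831974355, 0.9597467034349392, -0.14249571029893718], [0.00033765207425080394, -0.9597480526449058, -0.280862175159611, 0.0708518108045038], [0.99999863972357, -0.0001293855876001135, 0.0016443267251196444, -0.0017928733946808162], [0.0, 0.0, 0.0, 1.0]]}
```

View pics/scene0.png

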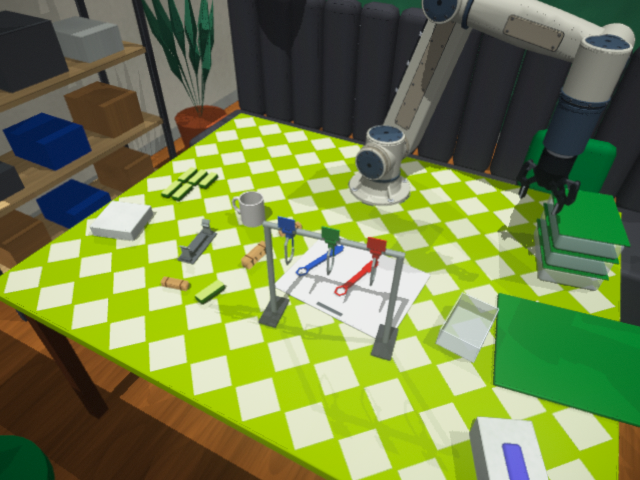

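View pics/side0.png

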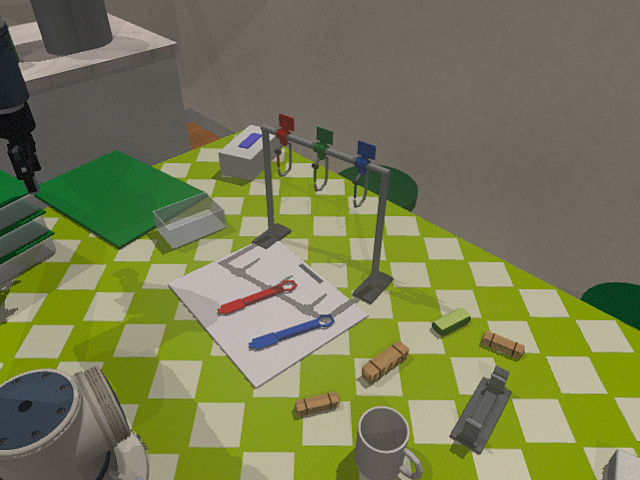

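View pics/wrist0.png

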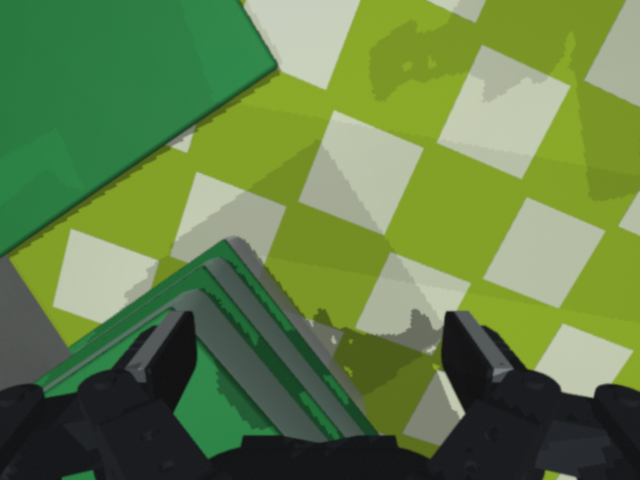

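```bash
cat > h.py <<'E'
import numpy as np, cv2
from scipy.spatial.transform import Rotation as R
from plant import robot
def rot(rpy): return R.from_euler('xyz',rpy).as_matrix()
def cam(n,save=None):
    st=robot.sense(); s=robot.snapshot(n)
    if n=='wrist':
        T=np.eye(4);T[:3,:3]=rot(st['eef_rot']);T[:3,3]=st['tool_pos'];M=T@np.array(s['mount'])
        s['R']=M[:3,:3];s['t']=M[:3,3]
    else:
        s['R']=rot(s['rotation']);s['t']=np.array(s['eye'])
    s['K']=np.array(s['mtx']);s['D']=np.array(s['distortion'])
    if save: 
        cv2.imwrite(f'pics/{save}.png',s['frame'][:,:,::-1])
    return s
def crop(s,name,u0,v0,w,h,k):
    im=s['frame'][v0:v0+h,u0:u0+w,::-1]
    im=cv2.resize(im,None,fx=k,fy=k,interpolation=cv2.INTER_CUBIC)
    for u in range(-(-u0//20)*20,u0+w,20):
        cv2.line(im,(int((u-u0)*k),0),(int((u-u0)*k),6),(0,0,255),1); cv2.putText(im,str(u),(int((u-u0)*k),16),0,.35,(0,0,255))
    for v in range(-(-v0//20)*20,v0+h,20):
        cv2.line(im,(0,int((v-v0)*k)),(6,int((v-v0)*k)),(0,0,255),1); cv2.putText(im,str(v),(8,int((v-v0)*k)+4),0,.35,(0,0,255))
    cv2.imwrite(f'pics/{name}.png',im)
def ray(s,px):
    p=cv2.undistortPoints(np.array([[px]],float),s['K'],s['D'])[0,0]
    return s['R']@np.array([p[0],p[1],1.])
def hit(s,px,z):
    d=ray(s,px); return s['t']+d*(z-s['t'][2])/d[2]
def proj(s,P):
    P=np.atleast_2d(P); r=s['R'].T
    return cv2.projectPoints(P.astype(float),cv2.Rodrigues(r)[0],-r@s['t'],s['K'],s['D'])[0][:,0]
def tri(obs):
    A=np.zeros((3,3));b=np.zeros(3)
    for s,px in obs:
        d=ray(s,px);d/=np.linalg.norm(d);Q=np.eye(3)-np.outer(d,d);A+=Q;b+=Q@s['t']
    P=np.linalg.solve(A,b); return P,[np.linalg.norm(proj(s,P)[0]-px) for s,px in obs]
def units(dw,dyaw=0,base=None):
    st=robot.sense(); r=rot(st['eef_rot'] if base is None else base)
    return np.round(r.T@np.array(dw)/.03,3)
E
python3 - <<'E'
from h import *
s=cam('side');c=cam('scene')
crop(s,'s1',160,230,220,160,3.6)
crop(s,'s2',240,100,160,120,5)
crop(s,'s3',290,300,240,160,3.3)
crop(c,'c1',230,190,220,170,3.6)
crop(c,'c2',150,180,130,130,4.5)
E
```

```text
(no output)
```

View pics/s1.png

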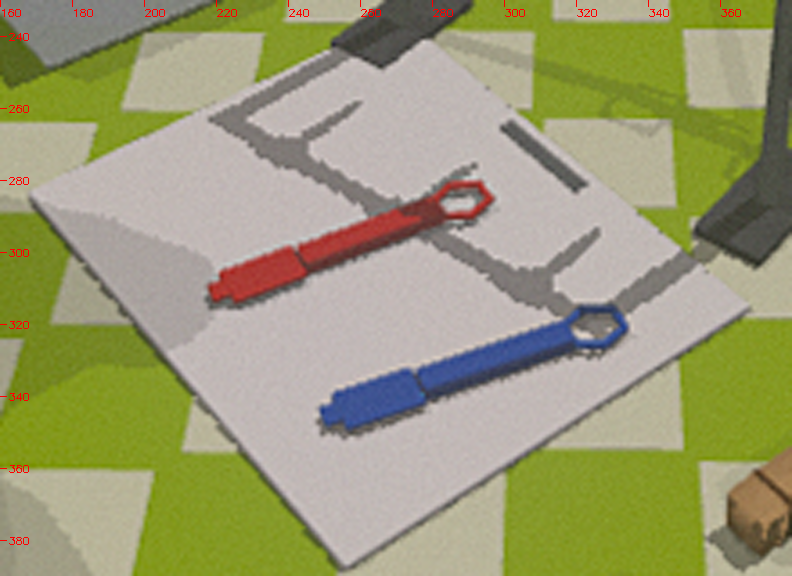

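View pics/s2.png

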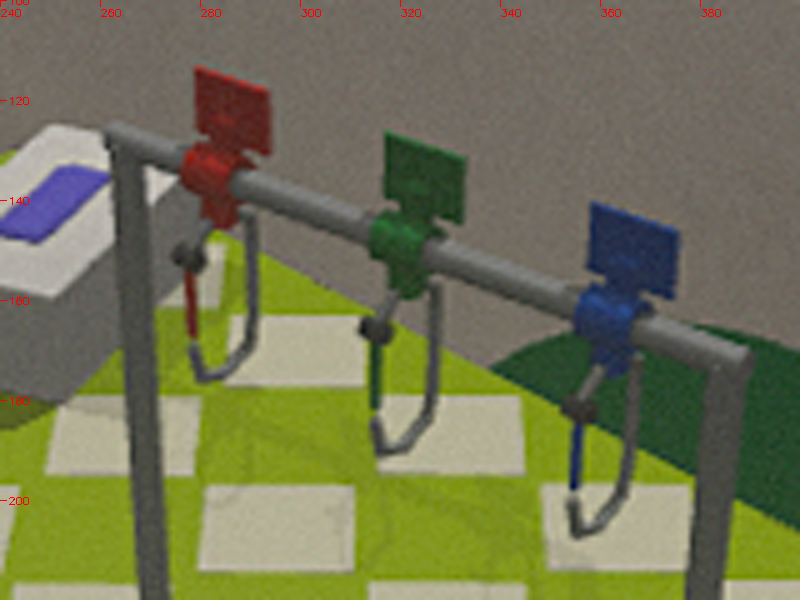

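View pics/s3.png

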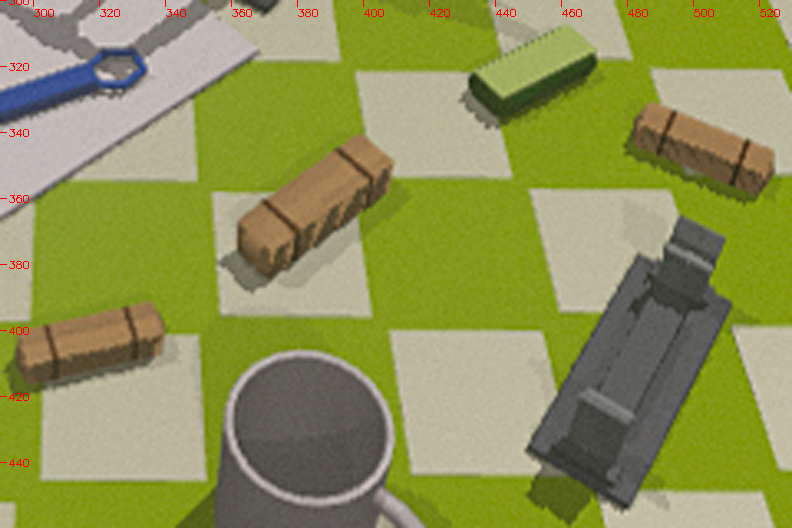

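View pics/c1.png

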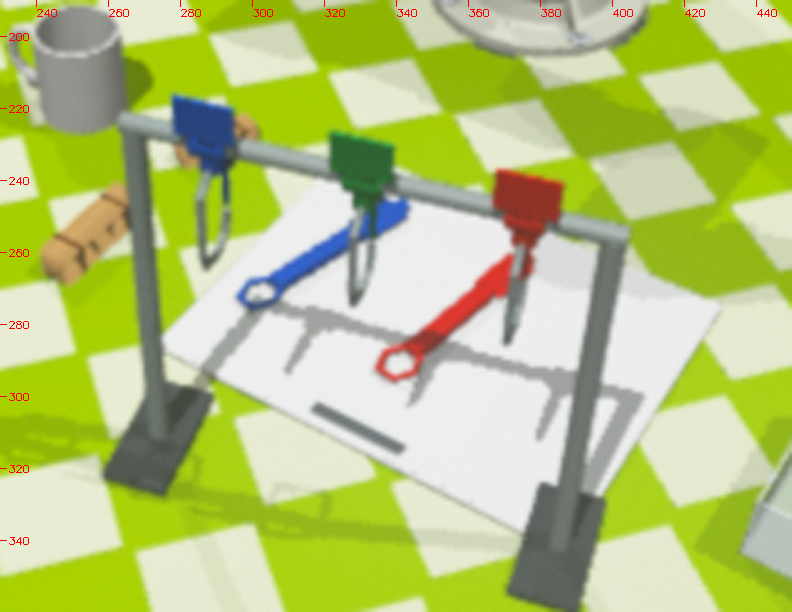

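View pics/c2.png

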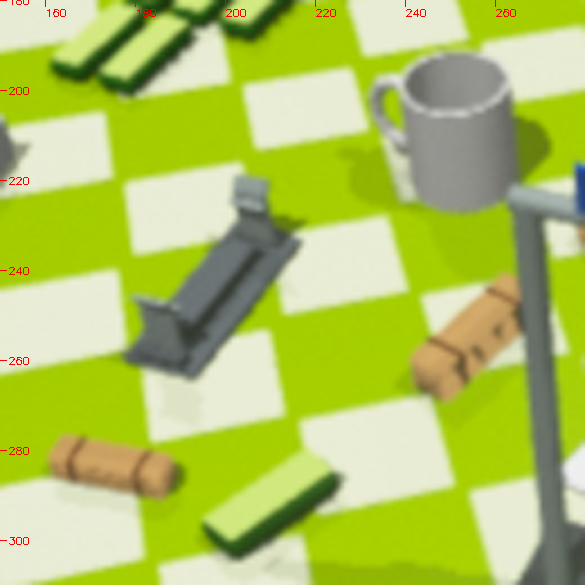

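Run:
```python
from h import *
s=cam('side');c=cam('scene')
n=np.linalg.norm
def pr(l,*a): print(l,*[np.round(x,4) for x in a])
for nm,e,b,e2,b2 in (('red',(296.7,285),(218,311.4),(335.6,294.2),None),('blue',(334.2,318.9),(249.4,345.8),(296.7,272.8),(342.5,247.5))):
    E=hit(s,e,.012);B=hit(s,b,.009);d=(E-B)[:2]
    pr(nm,E,B,n(d),np.arctan2(d[1],d[0])); pr(' tri eye',*tri([(s,e),(c,e2)]))
    if b2: pr(' tri bl',*tri([(s,b),(c,b2)]))
L=tri([(s,(262,127)),(c,(404.4,255.3))]);Rr=tri([(s,(389,172)),(c,(263.9,223.3))])
pr('rail',*L,*Rr,n(L[0]-Rr[0])); 
for nm,a,b in (('M1',(367,376),(406.7,348.5)),('M2',(296.7,408.5),(338.5,398.5)),('M3',(485.5,338),(521.8,353))):
    A=hit(s,a,.018);B=hit(s,b,.018);d=B-A;pr(nm,(A+B)/2,n(d),np.arctan2(d[1],d[0]))
P=[hit(s,p,.006) for p in ((449.7,437.9),(480.9,454),(511.2,391),(483,378))]
for p in P: pr('h',p)
pr('hc',sum(P)/4,[n(P[0]-P[1]),n(P[1]-P[2]),n(P[2]-P[3])])
# scene corners
P=[hit(c,p,.006) for p in ((150+125/4.5,180+360/4.5),(150+190/4.5,180+378/4.5),(150+300/4.5,180+240/4.5))]
for p in P: pr('h scene',p)
# board corners side
for p in ((169,285),(255,387),(368,316),(278,241)): pr('board',hit(s,p,.006))
# tags hooks
for nm,p,q in (('red',(279.5,152),None),):pass
for nm,p,q in (('red nose',(278.5,168.5),(230+508/3.6,190+343/3.6)),('green nose',(314.7,183.5),(230+355/3.6,190+303/3.6)),('blue nose',(354.4,200),(230+206/3.6,190+268/3.6))):
    pr(nm,*tri([(s,p),(c,q)]))
```

```text
red [0.5517 0.0819 0.012 ] [0.3783 0.142  0.009 ] 0.1835 -0.3338
 tri eye [0.5535 0.0877 0.0077] [1.1527 0.9384]
blue [ 0.5384 -0.048   0.012 ] [0.3676 0.0224 0.009 ] 0.1847 -0.3912
 tri eye [ 0.5363 -0.0464  0.0131] [1.2567 0.9078]
 tri bl [0.3679 0.0243 0.0076] [0.4486 0.287 ]
rail [0.6314 0.2738 0.305 ] [0.5843 0.6068] [ 0.6817 -0.0409  0.3065] [0.6695 0.566 ] 0.3187
M1 [ 0.5277 -0.1991  0.018 ] 0.1058 -0.117
M2 [ 0.3686 -0.1699  0.018 ] 0.0769 -0.5114
M3 [ 0.7242 -0.335   0.018 ] 0.0718 -1.3258
h [ 0.4876 -0.369   0.006 ]
h [ 0.5003 -0.4215  0.006 ]
h [ 0.6482 -0.3963  0.006 ]
h [ 0.6362 -0.3446  0.006 ]
hc [ 0.5681 -0.3828  0.006 ] [0.054  0.15   0.0531]
h scene [ 0.6491 -0.389   0.006 ]
h scene [ 0.6424 -0.34    0.006 ]
h scene [ 0.495  -0.3617  0.006 ]
board [0.3489 0.288  0.006 ]
board [ 0.3157 -0.0583  0.006 ]
board [ 0.6   -0.089  0.006]
board [0.6306 0.236  0.006 ]
red nose [0.6469 0.2261 0.2097] [4.5539 4.586 ]
green nose [0.6628 0.1263 0.2098] [4.1169 3.9092]
blue nose [0.6802 0.0261 0.2085] [3.9828 3.5606]
```

Run:
```python
from h import *
st=robot.sense();M=rot(st['eef_rot']);print(np.round(M,4))
print('tool y yaw deg',np.degrees(np.arctan2(M[1,1],M[0,1])),'tool z yaw',np.degrees(np.arctan2(M[1,2],M[0,2])))
print('q1,q6 deg',np.degrees(st['joints'][[0,5]]))
c=cam('scene');crop(c,'arm',480,20,160,200,3.9)
```

```text
[[-1.000e-04  9.192e-01 -3.938e-01]
 [-4.000e-04 -3.938e-01 -9.192e-01]
 [-1.000e+00  0.000e+00  4.000e-04]]
tool y yaw deg -23.19363741221236 tool z yaw -113.19363828283974
q1,q6 deg [ 83.11328901 -16.3062325 ]
```

View pics/arm.png

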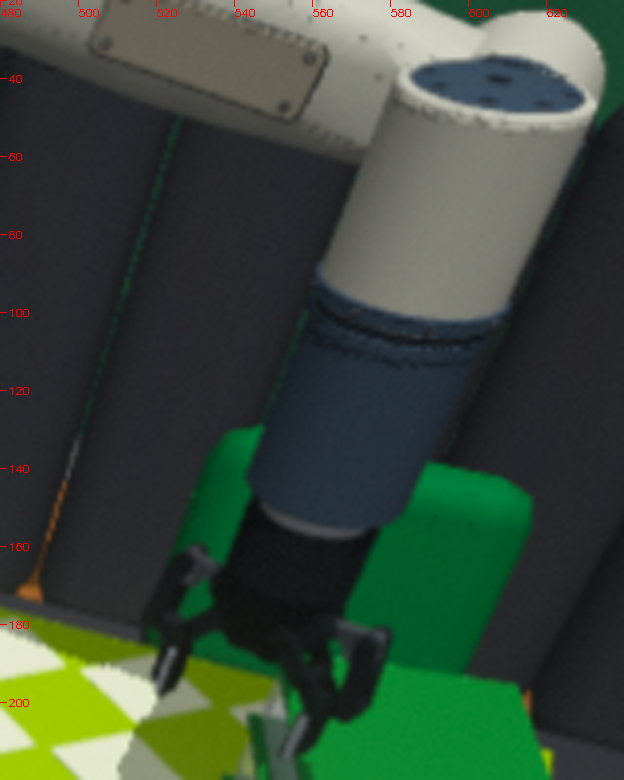

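Emit:
jog_arm(rows=[{"hand": 1, "x": 0, "y": 12.4, "z": 8.8, "spin": -0.8}, {"hand": 1, "x": 0, "y": 12.4, "z": 8.8, "spin": -0.8}, {"hand": 1, "x": 0, "y": 12.4, "z": 8.8, "spin": -0.8}, {"hand": 1, "x": 0, "y": 12.4, "z": 8.8, "spin": -0.8}, {"hand": 1, "x": 0, "y": 12.4, "z": 8.8, "spin": -0.8}, {"hand": 1, "x": 0, "y": 12.4, "z": 8.8, "spin": -0.8}, {"hand": 1, "x": 0, "y": 12.4, "z": 8.8, "spin": -0.8}, {"hand": 1, "x": 0, "y": 12.4, "z": 8.8, "spin": -0.8}, {"hand": 1, "x": 0, "y": 12.4, "z": 8.8, "spin": -0.8}, {"hand": 1, "x": 0, "y": 12.4, "z": 8.8, "spin": -0.8}, {"hand": 1, "x": 0, "y": 12.4, "z": 8.8, "spin": -0.8}, {"hand": 1, "x": 0, "y": 12.4, "z": 8.8, "spin": -0.8}, {"hand": 1, "x": 0, "y": 12.4, "z": 8.8, "spin": -0.8}, {"hand": 1, "x": 0, "y": 12.4, "z": 8.8, "spin": -0.8}, {"hand": 1, "x": 0, "y": 12.4, "z": 8.8, "spin": -0.8}, {"hand": 1, "x": 0, "y": 12.4, "z": 8.8, "spin": -0.8}])

```text
clock: 1.73
tool_pos: [0.4541, 0.1174, 0.2314]
eef_rot: [2.962, 1.57, 1.059]
contact_force: [0.5, -0.3, 0.3]
grip_width: 0.0855
```

Run:
```python
from h import *
w=cam('wrist','w1');st=robot.sense();print(st['clock'],st['tool_pos'],st['contact_force'],st['joint_vel'].max())
cam('side','s4')
```

```text
1.7833 [0.45415648 0.11744083 0.23138198] [-0.41254489 -0.19328931 -0.45237834] 0.0012596688802176857
```

View pics/w1.png

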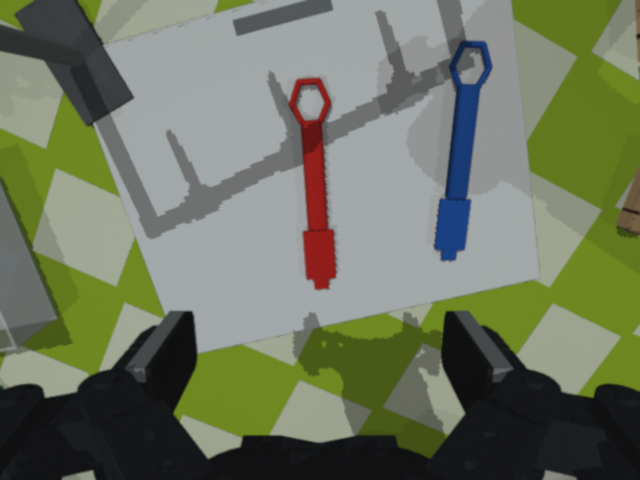

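Run:
```python
from h import *
w=cam('wrist')
for nm,e,j,b in (('red',(311,78),(318.5,230),(321,289)),('blue',(472,42),(455.5,199),(448,259))):
    E=hit(w,e,.0148);J=hit(w,j,.016);B=hit(w,b,.014)
    d=E-B;d2=J-E
    u=d[:2]/np.linalg.norm(d[:2])
    print(nm,E.round(4),J.round(4),B.round(4),np.linalg.norm(d),np.linalg.norm(d2),'yaw',np.degrees(np.arctan2(d[1],d[0])),'org fromB',(B[:2]+.082*u).round(4),'fromE',(E[:2]-.103*u).round(4),'fromJ',(J[:2]+.025*u).round(4))
M=rot(robot.sense()['eef_rot']);print(np.degrees(np.arctan2(M[1,1],M[0,1])))
```

```text
red [0.5541 0.0908 0.0148] [0.4327 0.1264 0.016 ] [0.3779 0.1429 0.014 ] 0.18377075104461577 0.12653500486011982 yaw -16.45089414402996 org fromB [0.4565 0.1196] fromE [0.4553 0.12  ] fromJ [0.4566 0.1193]
blue [ 0.5382 -0.0386  0.0148] [0.4201 0.0047 0.016 ] [0.3678 0.0239 0.014 ] 0.18147957188661487 0.12575400671080048 yaw -20.16741517972026 org fromB [ 0.4448 -0.0043] fromE [ 0.4415 -0.0031] fromJ [ 0.4436 -0.0039]
-19.088485378086123
```

Emit:
jog_arm(rows=[{"hand": 0, "x": 6.3, "y": 0.04, "z": -0.09, "spin": -0.52}, {"hand": 0, "x": 6.3, "y": 0.04, "z": -0.09, "spin": -0.52}, {"hand": 0, "x": 6.3, "y": 0.04, "z": -0.09, "spin": -0.52}, {"hand": 0, "x": 6.3, "y": 0.04, "z": -0.09, "spin": -0.52}, {"hand": 0, "x": 6.3, "y": 0.04, "z": -0.09, "spin": -0.52}, {"hand": 0, "x": 6.3, "y": 0.04, "z": -0.09, "spin": -0.52}, {"hand": 0, "x": 6.3, "y": 0.04, "z": -0.09, "spin": -0.52}, {"hand": 0, "x": 6.8, "y": 0.04, "z": -0.09, "spin": -0.52}, {"hand": 0, "x": 7.1, "y": 0.04, "z": -0.09, "spin": -0.52}, {"hand": 0, "x": 7.25, "y": 0.04, "z": -0.09, "spin": -0.52}, {"hand": 0, "x": 7.25, "y": 0.04, "z": -0.09, "spin": -0.52}, {"hand": 0, "x": 7.25, "y": 0.04, "z": -0.09, "spin": -0.52}])

```text
clock: 2.88
tool_pos: [0.4571, 0.1189, 0.0147]
eef_rot: [2.2, 1.569, 0.34]
contact_force: [0.3, -0.3, 0.7]
grip_width: 0.0427
```

Run:
```python
from h import *
w=cam('wrist','w2');st=robot.sense();print(st['clock'],st['tool_pos'],st['contact_force'],st['grip_width'])
```

```text
2.9333 [0.45722943 0.11886928 0.0147501 ] [ 0.74542499 -0.55954553 -0.03912541] 0.04252606755218738
```

View pics/w2.png

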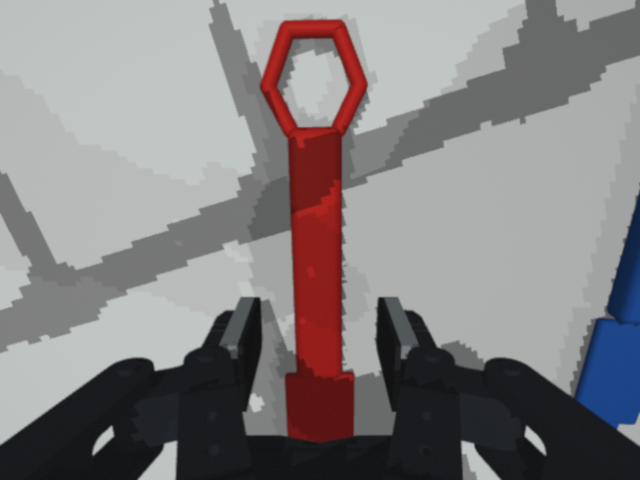

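Emit:
jog_arm(rows=[{"hand": 0, "x": 0.1, "y": 0, "z": 0, "spin": -0.2}, {"hand": 0, "x": 0.18, "y": 0, "z": 0, "spin": -0.2}, {"hand": 0, "x": 0.18, "y": 0, "z": 0, "spin": -0.2}, {"hand": -0.4, "x": 0.18, "y": 0, "z": 0, "spin": -0.2}, {"hand": -1, "x": 0.18, "y": 0, "z": 0, "spin": -0.2}, {"hand": -1, "x": 0.18, "y": 0, "z": 0, "spin": -0.2}, {"hand": -1, "x": 0.18, "y": 0, "z": 0, "spin": -0.2}, {"hand": -1, "x": 0.18, "y": 0, "z": 0, "spin": -0.2}, {"hand": -1, "x": 0.18, "y": 0, "z": 0, "spin": -0.2}, {"hand": -1, "x": 0.18, "y": 0, "z": 0, "spin": -0.2}], grip_force=80)

```text
clock: 3.77
tool_pos: [0.4568, 0.1186, 0.0088]
eef_rot: [2.084, 1.57, 0.242]
contact_force: [-2.5, -0.4, 5.6]
grip_width: 0.0154
```

Run:
```python
from h import *
w=cam('wrist','w3');st=robot.sense();print(st['clock'],st['tool_pos'],st['contact_force'],st['grip_width'])
```

```text
3.8167 [0.4568196  0.11861344 0.00877356] [-0.94036728 -0.1210367   5.5884891 ] 0.01538376060710234
```

View pics/w3.png

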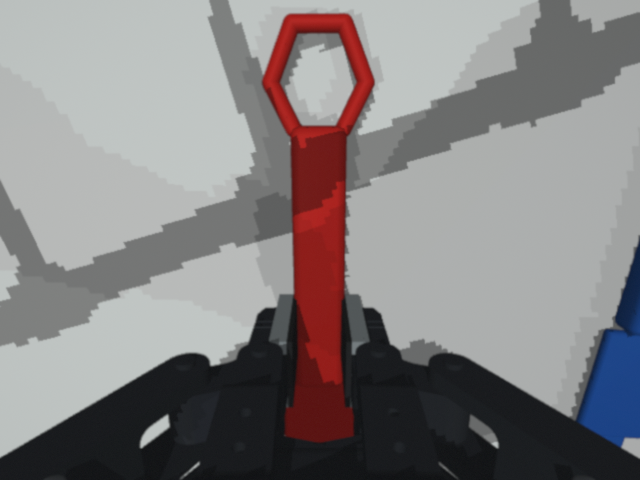

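Emit:
jog_arm(rows=[{"hand": -1, "x": -0.5, "y": 0, "z": 0, "spin": 0}, {"hand": -1, "x": -1.2, "y": 0, "z": 0, "spin": 0}, {"hand": -1, "x": -2.0, "y": 0, "z": 0, "spin": 0}, {"hand": -1, "x": -3, "y": 0, "z": 0, "spin": 0}, {"hand": -1, "x": -4, "y": 0, "z": 0, "spin": 0}, {"hand": -1, "x": -5, "y": 0, "z": 0, "spin": 0}, {"hand": -1, "x": -6, "y": 0, "z": 0, "spin": 0}, {"hand": -1, "x": -7, "y": 0, "z": 0, "spin": 0}, {"hand": -1, "x": -7.6, "y": 0, "z": 0, "spin": 0}, {"hand": -1, "x": -7.6, "y": 0, "z": 0, "spin": 0}, {"hand": -1, "x": -7.6, "y": 0, "z": 0, "spin": 0}])

```text
clock: 4.73
tool_pos: [0.4568, 0.1189, 0.2368]
eef_rot: [2.702, 1.569, 0.859]
contact_force: [0.0, 0.7, -1.5]
grip_width: 0.0153
```

Run:
```python
from h import *
w=cam('wrist','w4');st=robot.sense();print(st['clock'],st['tool_pos'],st['contact_force'],st['grip_width'])
M=rot(st['eef_rot']);yaw=np.arctan2(M[1,1],M[0,1]);print(np.degrees(yaw), M[:,0].round(4))
t=np.array([.472,.188]);d=t-st['tool_pos'][:2]
print(units([d[0],d[1],0]),'spin',-(9.1-np.degrees(yaw))/5)
```

```text
4.7833 [0.45615735 0.11861182 0.23561896] [ 0.06129841 -0.15718324 -0.10418241] 0.015356837520444455
-15.603533207684436 [-1.1e-03  3.0e-04 -1.0e+00]
[ 0.    -0.114 -2.37 ] spin -4.940706641536887
```

View pics/w4.png

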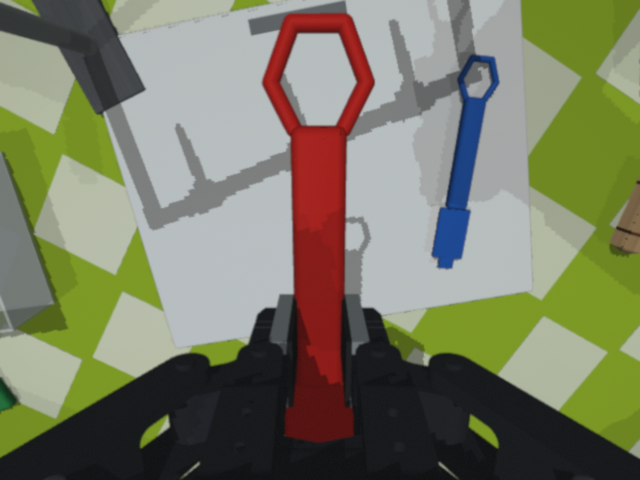

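Emit:
jog_arm(rows=[{"hand": -1, "x": 0, "y": -0.11, "z": -1, "spin": -1.4}, {"hand": -1, "x": 0, "y": -0.11, "z": -2, "spin": -2.8}, {"hand": -1, "x": 0, "y": -0.11, "z": -2.37, "spin": -4.2}, {"hand": -1, "x": 0, "y": -0.11, "z": -2.37, "spin": -4.94}, {"hand": -1, "x": 0, "y": -0.11, "z": -2.37, "spin": -4.94}, {"hand": -1, "x": 0, "y": -0.11, "z": -2.37, "spin": -4.94}, {"hand": -1, "x": 0, "y": -0.11, "z": -2.37, "spin": -4.94}])

```text
clock: 5.37
tool_pos: [0.4721, 0.1874, 0.2356]
eef_rot: [-1.116, 1.569, -2.53]
contact_force: [-0.4, 0.6, -0.0]
grip_width: 0.0153
```

Run:
```python
from h import *
w=cam('wrist','w5');st=robot.sense();print(st['clock'],st['tool_pos'],st['contact_force'],st['grip_width'])
M=rot(st['eef_rot']);yaw=np.arctan2(M[1,1],M[0,1]);print(np.degrees(yaw), M[:,0].round(4))
s=cam('side');crop(s,'s5',200,100,200,150,4); c=cam('scene');crop(c,'c5',260,190,200,150,4)
```

```text
5.4167 [0.47222795 0.18738896 0.23590655] [ 0.21128914 -0.95354236 -0.34249707] 0.015493414622327053
8.98116168101156 [-8.e-04 -5.e-04 -1.e+00]
```

View pics/w5.png

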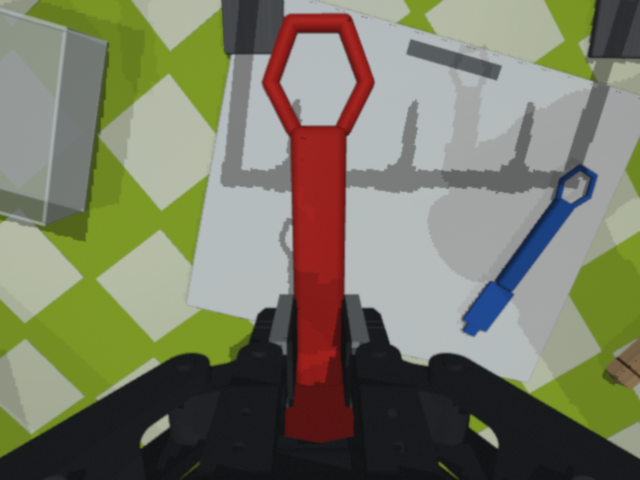

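View pics/s5.png

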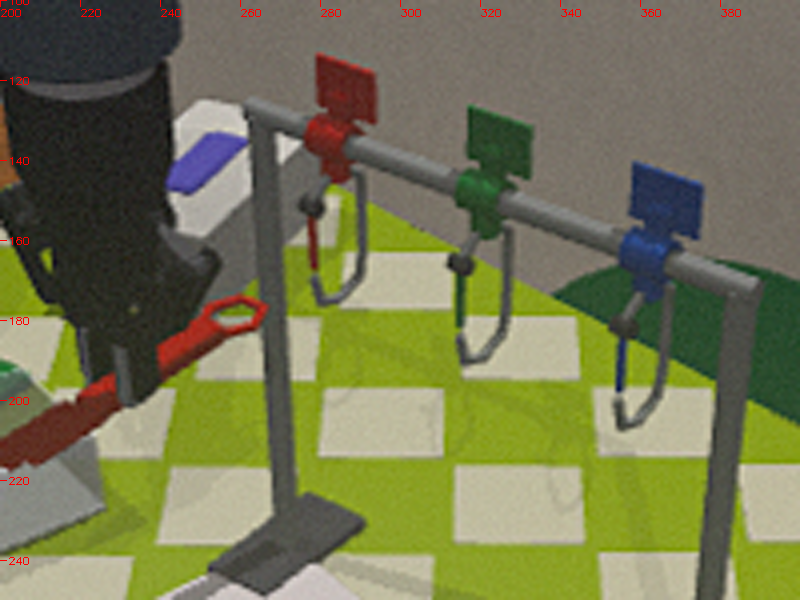

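View pics/c5.png

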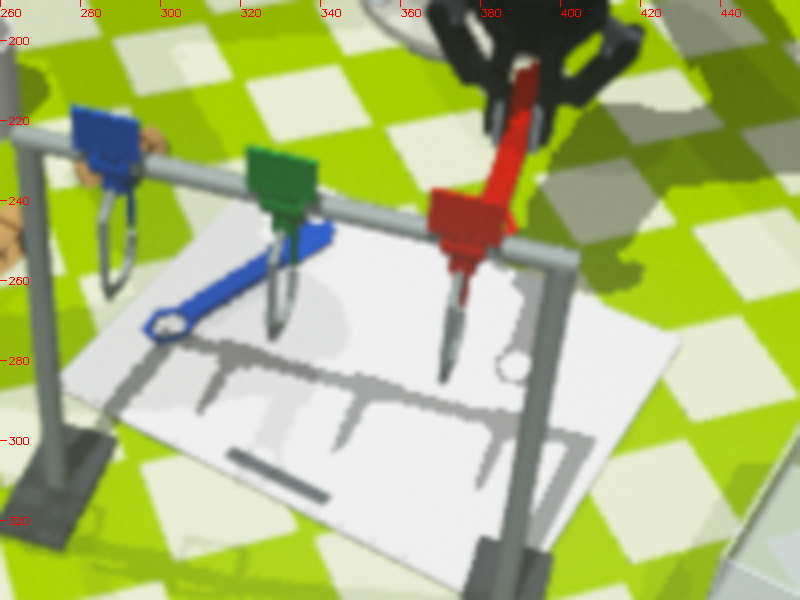

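Run:
```python
from h import *
from scipy.optimize import least_squares
s=cam('side');c=cam('scene')
yh={'r':.1,'g':0,'b':-.1}
obs=[]
for k,p in {'r':(283,133.5),'g':(320.7,147.5),'b':(362,163)}.items(): obs.append((s,(0,yh[k],.305),p))
for k,p in {'r':(278.5,169),'g':(315,183.2),'b':(355,199.5)}.items(): obs.append((s,(-.021,yh[k],.232),p))
for k,p in {'r':(277.8,151.5),'g':(315.2,166),'b':(355.5,181.2)}.items(): obs.append((s,(-.021,yh[k],.273),p))
for k,p in {'r':(370.7,285),'g':(328,274.),'b':(288,264)}.items(): obs.append((c,(-.006,yh[k],.208),p))
obs.append((c,(0,-.152,.312),(267,222.5)));obs.append((c,(0,.152,.312),(401,253)))
def P(q,l):
    x,y,a=q;return np.array([x+np.cos(a)*l[0]-np.sin(a)*l[1],y+np.sin(a)*l[0]+np.cos(a)*l[1],l[2]])
def f(q,o=obs): return np.concatenate([proj(cc,P(q,l))[0]-p for cc,l,p in o])
for o in (obs,obs[:9],obs[9:]):
    r=least_squares(f,[.6565,.1165,.158],args=(o,),loss='soft_l1')
    print(r.x.round(4),np.degrees(r.x[2]))
    print(f(r.x,o).reshape(-1,2).round(1).tolist())
    for k in 'rgb': print(k,P(r.x,(-.021,yh[k],.24)).round(4))
```

```text
[0.659  0.1163 0.1551] 8.885225526746476
[[0.5, 0.5], [0.6, 0.2], [0.6, -0.3], [0.0, -1.3], [-0.0, -0.8], [-0.3, -1.0], [-0.0, -0.4], [-0.1, -0.5], [0.3, 0.0], [1.3, -5.3], [2.0, -4.5], [1.8, -4.4], [-1.3, 0.1], [-0.7, 0.2]]
r [0.6228 0.2119 0.24  ]
g [0.6382 0.1131 0.24  ]
b [0.6537 0.0143 0.24  ]
[0.6576 0.1155 0.1563] 8.95364719077627
[[0.2, 0.8], [0.4, 0.6], [0.5, 0.1], [-0.2, -0.9], [-0.2, -0.4], [-0.4, -0.6], [-0.3, -0.0], [-0.3, -0.1], [0.2, 0.4]]
r [0.6213 0.211  0.24  ]
g [0.6368 0.1123 0.24  ]
b [0.6524 0.0135 0.24  ]
[0.6711 0.1199 0.1422] 8.144940519030913
[[0.6, -0.8], [1.1, -0.7], [0.7, -1.1], [-2.6, 3.1], [-1.2, 4.9]]
r [0.6362 0.2159 0.24  ]
g [0.6504 0.1169 0.24  ]
b [0.6645 0.0179 0.24  ]
```

Run:
```python
from h import *
s=cam('side');w=cam('wrist');st=robot.sense();M=rot(st['eef_rot']);print(st['tool_pos'])
u=M[:,1];y=M[:,2]
print('wrist outer edge',hit(w,(319,15),.2419)-st['tool_pos'], (hit(w,(319,15),.2419)-st['tool_pos'])@u)
L=st['tool_pos']+.099*u+np.array([0,0,.0032])
print('limb',L,'side px',proj(s,L)); print(proj(s,np.array([L+y*.01,L-y*.01])))
crop(s,'s6',180,140,130,100,6)
im=cv2.imread('pics/s6.png')
for a in (-.01,-.005,0,.005,.01):
    p=(proj(s,L+y*a)[0]-[180,140])*6+3; cv2.circle(im,(int(p[0]),int(p[1])),2,(0,255,255),-1)
cv2.imwrite('pics/s6.png',im)
```

```text
[0.4724816  0.18773565 0.23646872]
wrist outer edge [0.1001172  0.01745428 0.00543128] 0.1016178850605919
limb [0.57024279 0.20334811 0.23968528] side px [[262.45549938 174.8066718 ]]
[[266.03582955 176.3050514 ]
 [258.90511058 173.320794  ]]
```

View pics/s6.png

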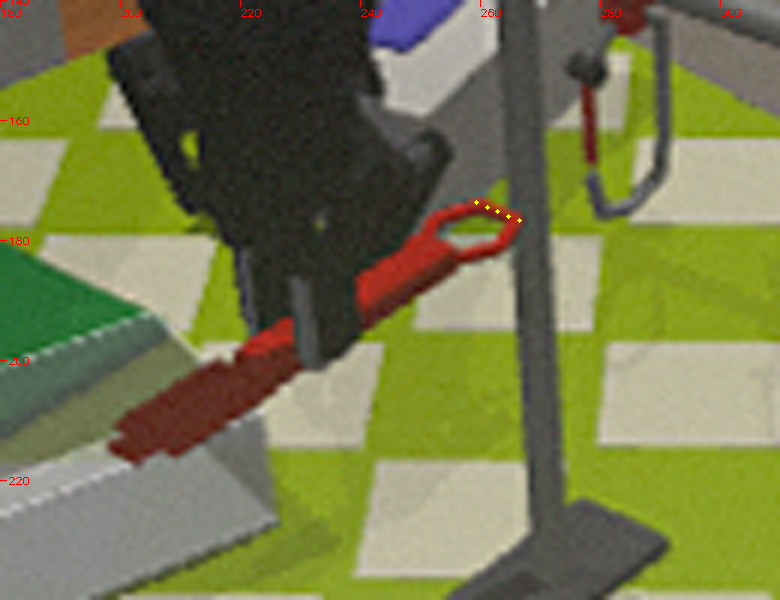

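Emit:
jog_arm(rows=[{"hand": -1, "y": 0.5}, {"hand": -1, "y": 1.0}, {"hand": -1, "y": 1.3}, {"hand": -1, "y": 1.5}, {"hand": -1, "y": 1.5}, {"hand": -1, "y": 1.5}, {"hand": -1, "y": 1.5}])

```text
$.rows[0]: bad value
```

```bash
cat > ov.py <<'E'
from h import *
import sys
nm=sys.argv[1];u0,v0=int(sys.argv[2]),int(sys.argv[3]);off=float(sys.argv[4]);dz=float(sys.argv[5])
s=cam('side');st=robot.sense();M=rot(st['eef_rot']);print(st['clock'],st['tool_pos'],st['contact_force'],st['grip_width'],np.degrees(np.arctan2(M[1,1],M[0,1])))
L=st['tool_pos']+off*M[:,1]+np.array([0,0,dz]);print('limb',L)
crop(s,nm,u0,v0,130,100,6)
im=cv2.imread(f'pics/{nm}.png')
for a in (-.01,-.005,0,.005,.01):
    p=(proj(s,L+M[:,2]*a)[0]-[u0,v0])*6+3; cv2.circle(im,(int(p[0]),int(p[1])),2,(0,255,255),-1)
cv2.imwrite(f'pics/{nm}.png',im)
E
python3 ov.py s7 220 110 .099 .0032
```

```text
5.7667 [0.47249688 0.18781514 0.23647942] [ 0.12114783 -0.37613076 -0.06708726] 0.01564107988401615 9.08026766859272
limb [0.57025624 0.20343912 0.23969888]
```

View pics/s7.png

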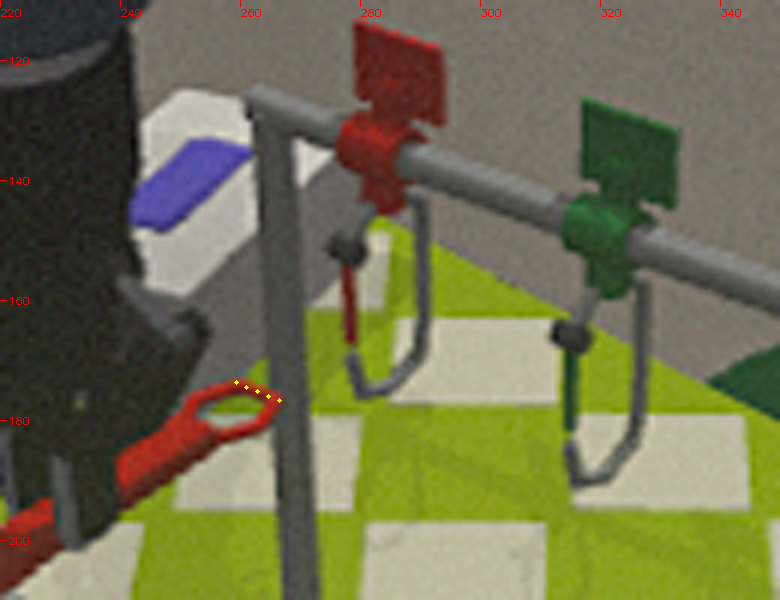

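All fields are needed in every row.

Emit:
jog_arm(rows=[{"hand": -1, "x": 0, "y": 0.5, "z": 0, "spin": 0}, {"hand": -1, "x": 0, "y": 1.0, "z": 0, "spin": 0}, {"hand": -1, "x": 0, "y": 1.3, "z": 0, "spin": 0}, {"hand": -1, "x": 0, "y": 1.5, "z": 0, "spin": 0}, {"hand": -1, "x": 0, "y": 1.5, "z": 0, "spin": 0}, {"hand": -1, "x": 0, "y": 1.5, "z": 0, "spin": 0}, {"hand": -1, "x": 0, "y": 1.5, "z": 0, "spin": 0}])

```text
clock: 6.35
tool_pos: [0.5165, 0.1949, 0.2364]
eef_rot: [-1.695, 1.571, -3.107]
contact_force: [-0.1, -0.8, 0.1]
grip_width: 0.0152
```

```bash
python3 ov.py s8 220 110 .099 .0032
```

```text
6.4 [0.51652425 0.19498777 0.23658138] [0.46375607 0.48953027 0.34293424] 0.01538291862402806 9.115966538997906
limb [0.61427384 0.21067266 0.23979472]
```

View pics/s8.png

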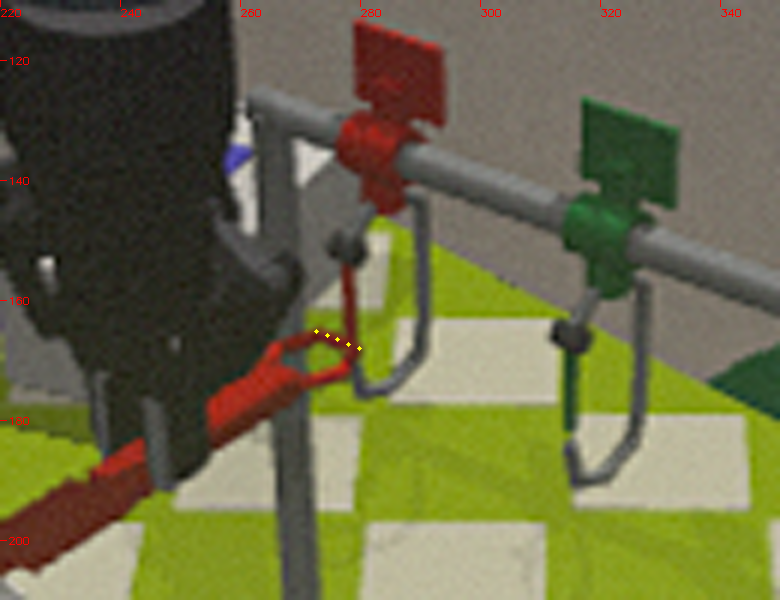

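Emit:
jog_arm(rows=[{"hand": -1, "x": 0, "y": 0.15, "z": 0, "spin": 0}, {"hand": -1, "x": 0, "y": 0.3, "z": 0, "spin": 0}, {"hand": -1, "x": 0, "y": 0.45, "z": 0, "spin": 0}, {"hand": -1, "x": 0, "y": 0.6, "z": 0, "spin": 0}, {"hand": -1, "x": 0, "y": 0.75, "z": 0, "spin": 0}, {"hand": -1, "x": 0, "y": 0.9, "z": 0, "spin": 0}, {"hand": -1, "x": 0, "y": 1.05, "z": 0, "spin": 0}, {"hand": -1, "x": 0, "y": 1.15, "z": 0, "spin": 0}, {"hand": -1, "x": 0, "y": 1.23, "z": 0, "spin": 0}, {"hand": -1, "x": 0, "y": 1.23, "z": 0, "spin": 0}, {"hand": -1, "x": 0, "y": 1.23, "z": 0, "spin": 0}, {"hand": -1, "x": 0, "y": 1.23, "z": 0, "spin": 0}])

```text
clock: 7.4
tool_pos: [0.5532, 0.2008, 0.2364]
eef_rot: [-1.439, 1.571, -2.85]
contact_force: [-1.2, -0.3, -0.8]
grip_width: 0.0157
```

```bash
python3 ov.py s9 220 110 .099 .0032; python3 -c "
from h import *
crop(cam('scene'),'c9',330,210,110,90,7)
cam('wrist','w9')"
```

```text
7.45 [0.55318636 0.2008366  0.23645131] [-1.00691901 -0.20062748 -0.76956237] 0.01512148784965878 9.10844908704
limb [0.65093802 0.21650867 0.23964624]
```

View pics/s9.png

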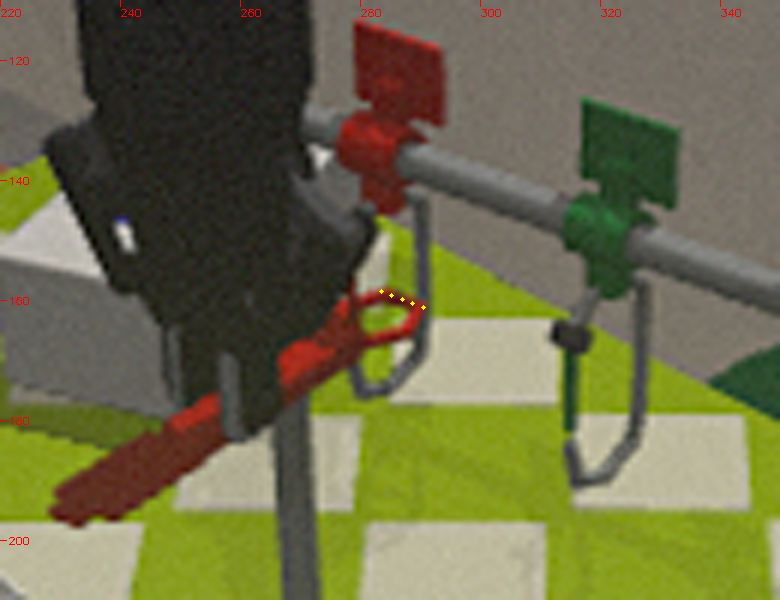

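View pics/c9.png

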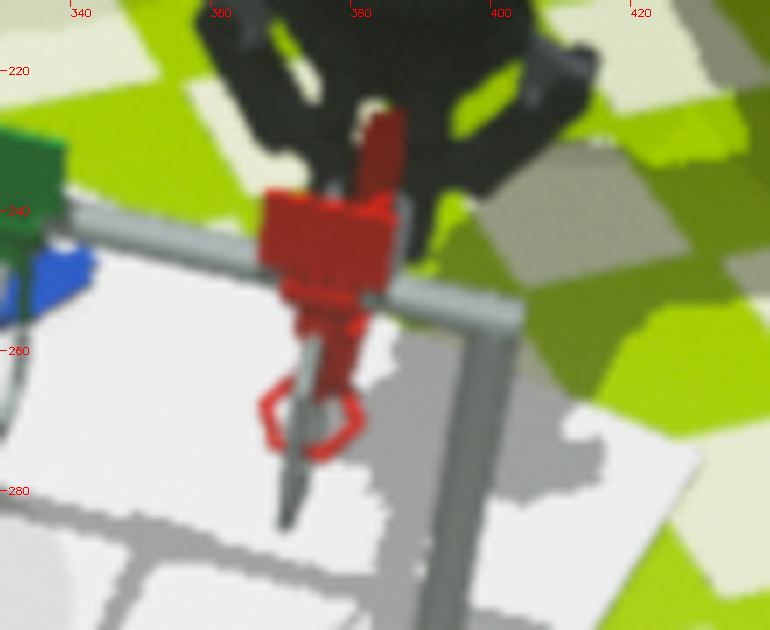

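View pics/w9.png

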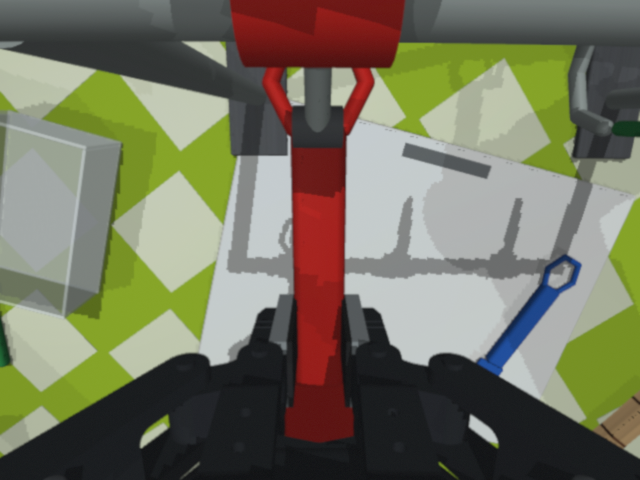

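Emit:
jog_arm(rows=[{"hand": -1, "x": 0, "y": 0.06, "z": 0, "spin": 0}, {"hand": -1, "x": 0, "y": 0.06, "z": 0, "spin": 0}, {"hand": 0.2, "x": 0, "y": 0.06, "z": 0, "spin": 0}, {"hand": 0.2, "x": 0, "y": 0.06, "z": 0, "spin": 0}, {"hand": 0.2, "x": 0, "y": 0.06, "z": 0, "spin": 0}, {"hand": 0.2, "x": 0, "y": 0.06, "z": 0, "spin": 0}, {"hand": 0.2, "x": -0.3, "y": 0, "z": 0, "spin": 0}, {"hand": 0.2, "x": -0.8, "y": -0.4, "z": 0, "spin": 0}, {"hand": 0.2, "x": -1, "y": -1, "z": 0, "spin": 0}, {"hand": 0.2, "x": -1, "y": -2, "z": 0, "spin": 0}, {"hand": 0.2, "x": -1, "y": -3, "z": 0, "spin": 0}, {"hand": 0.2, "x": -1, "y": -3, "z": 0, "spin": 0}, {"hand": 0.2, "x": -1, "y": -3, "z": 0, "spin": 0}])

```text
clock: 8.63
tool_pos: [0.4638, 0.1865, 0.2681]
eef_rot: [1.996, 1.568, 0.585]
contact_force: [0.1, -0.7, -0.1]
grip_width: 0.0513
```

```bash
python3 -c "
from h import *
print(robot.sense()['clock'])
s=cam('side');crop(s,'s10',220,110,130,100,6)
crop(cam('scene'),'c10',330,210,110,90,7)
cam('wrist','w10')"
```

```text
8.6333
```

View pics/s10.png

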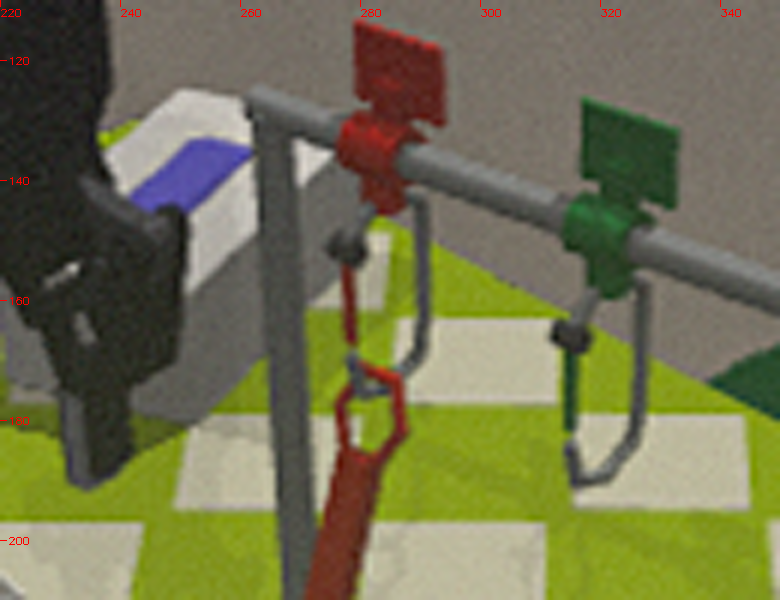

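View pics/c10.png

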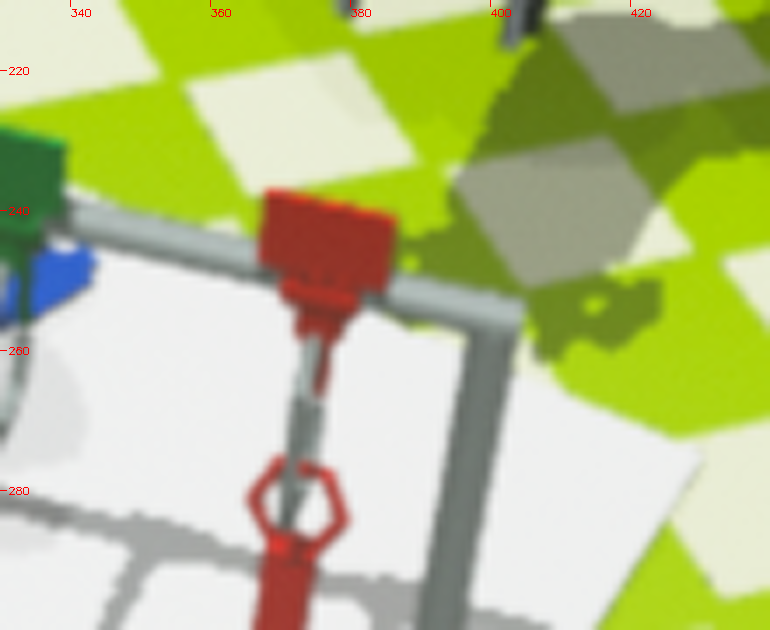

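View pics/w10.png

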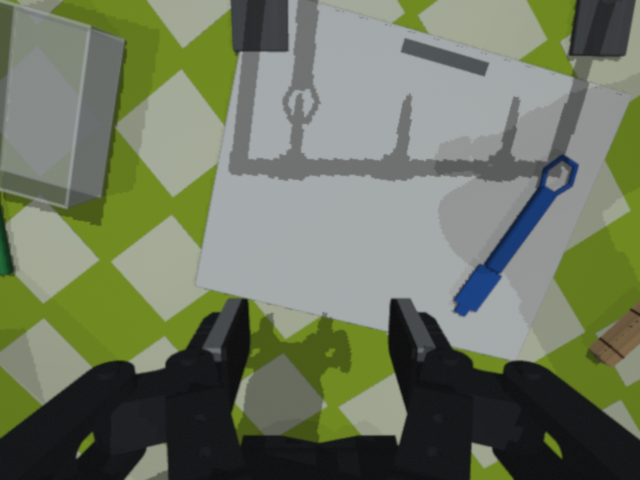

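Run:
```python
from h import *
w=cam('wrist')
E=hit(w,(566,156),.0148);B=hit(w,(460,313),.014);u=(E-B)[:2];L=np.linalg.norm(u);u/=L
print(E,B,L,np.degrees(np.arctan2(u[1],u[0])),B[:2]+.082*u,E[:2]-.103*u)
st=robot.sense();M=rot(st['eef_rot']);yaw=np.degrees(np.arctan2(M[1,1],M[0,1]));print(st['tool_pos'],yaw)
print(units(np.array([.4433,-.0037,.2])-st['tool_pos']),'spin',-(-20.2-yaw)/5)
```

```text
[ 0.54059501 -0.03426285  0.0148    ] [0.36797812 0.02346192 0.014     ] 0.18201302066763844 -18.490436855236638 [ 0.445745   -0.00254408] [ 0.44291222 -0.00159677]
[0.46518894 0.1868656  0.26639737] 9.089090702468308
[ 2.214 -1.724  6.157] spin 5.857818140493661
```

Emit:
jog_arm(rows=[{"hand": 0.2, "x": 0, "y": -1, "z": 1, "spin": 1}, {"hand": 0.2, "x": 0.5, "y": -1.72, "z": 2, "spin": 2}, {"hand": 0, "x": 1, "y": -1.72, "z": 3, "spin": 3}, {"hand": 0, "x": 1.5, "y": -1.72, "z": 4, "spin": 4}, {"hand": 0, "x": 2, "y": -1.72, "z": 5, "spin": 5}, {"hand": 0, "x": 2.2, "y": -1.72, "z": 6.16, "spin": 5.8}, {"hand": 0, "x": 2.2, "y": -1.72, "z": 6.16, "spin": 5.8}, {"hand": 0, "x": 2.2, "y": -1.72, "z": 6.16, "spin": 5.8}, {"hand": 0, "x": 2.2, "y": -1.72, "z": 6.16, "spin": 5.8}, {"hand": 0, "x": 2.2, "y": -1.72, "z": 6.16, "spin": 5.8}])

```text
clock: 9.67
tool_pos: [0.4434, -0.0033, 0.2006]
eef_rot: [2.343, 1.57, 0.426]
contact_force: [1.1, 0.0, 0.6]
grip_width: 0.0426
```

Run:
```python
from h import *
w=cam('wrist','w11');st=robot.sense();M=rot(st['eef_rot']);print(st['clock'],st['tool_pos'],np.degrees(np.arctan2(M[1,1],M[0,1])))
crop(cam('side'),'s11',220,110,200,150,4)
```

```text
9.7167 [ 0.44326337 -0.00311582  0.20066933] -19.800251255087808
```

View pics/w11.png

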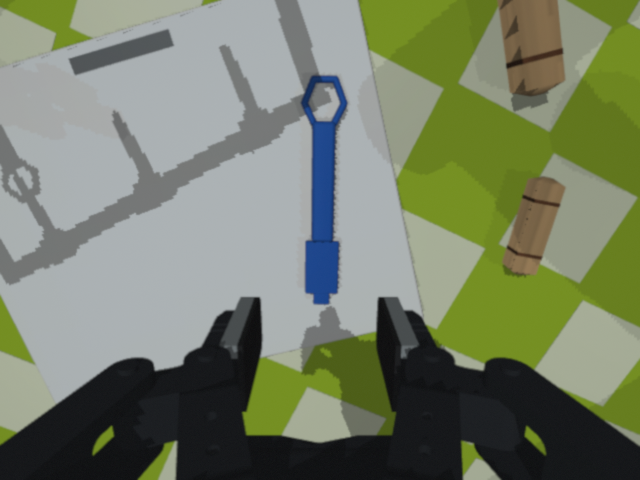

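View pics/s11.png

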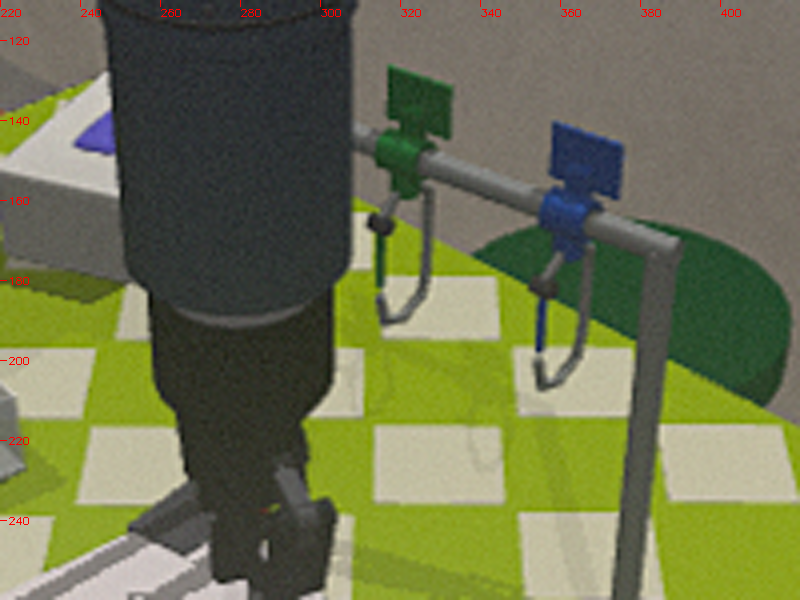

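Run:
```python
from h import *
w=cam('wrist')
E=hit(w,(324.5,76),.0148);B=hit(w,(321,303),.014);J=hit(w,(321.7,242),.016);u=(E-B)[:2];L=np.linalg.norm(u);u/=L
k=np.degrees(np.arctan2(u[1],u[0]))
o=[B[:2]+.082*u,E[:2]-.103*u,J[:2]+.025*u];print(L,k,o)
st=robot.sense();M=rot(st['eef_rot']);yaw=np.degrees(np.arctan2(M[1,1],M[0,1]));o=np.mean(o,0)
print(units(np.array([o[0],o[1],.0155])-st['tool_pos']),'spin',-(k-yaw)/5)
```

```text
0.18224367474391986 -20.492819217770748 [array([ 0.44403189, -0.00510708]), array([ 0.44145   , -0.00414212]), array([ 0.44240449, -0.00426158])]
[6.171 0.    0.052] spin 0.14074696033141193
```

Emit:
jog_arm(rows=[{"hand": 0, "x": 1, "y": 0, "z": 0.05, "spin": 0.14}, {"hand": 0, "x": 2.2, "y": 0, "z": 0.05, "spin": 0.14}, {"hand": 0, "x": 3.4, "y": 0, "z": 0.05, "spin": 0.14}, {"hand": 0, "x": 4.6, "y": 0, "z": 0.05, "spin": 0.14}, {"hand": 0, "x": 5.5, "y": 0, "z": 0.05, "spin": 0.14}, {"hand": 0, "x": 6.0, "y": 0, "z": 0.05, "spin": 0.14}, {"hand": 0, "x": 6.17, "y": 0, "z": 0.05, "spin": 0.14}, {"hand": 0, "x": 6.17, "y": 0, "z": 0.05, "spin": 0.14}, {"hand": 0, "x": 6.17, "y": 0, "z": 0.05, "spin": 0.14}])

```text
clock: 10.57
tool_pos: [0.4432, -0.0049, 0.0162]
eef_rot: [1.992, 1.569, 0.063]
contact_force: [0.7, 0.7, 1.0]
grip_width: 0.0431
```

Run:
```python
from h import *
w=cam('wrist','w12');st=robot.sense();print(st['clock'],st['tool_pos'],st['contact_force'],st['grip_width'])
```

```text
10.6167 [ 0.44353055 -0.00486152  0.01658496] [-0.37916681 -0.89451693 -0.51728521] 0.043029311675133734
```

View pics/w12.png

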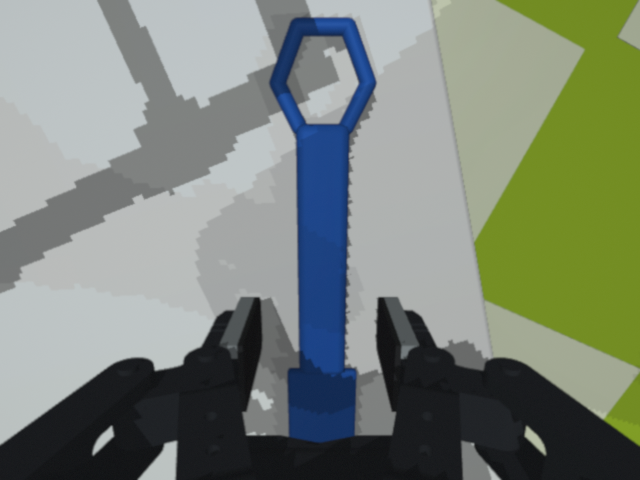

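Emit:
jog_arm(rows=[{"hand": 0, "x": 0.12, "y": 0, "z": 0, "spin": 0}, {"hand": 0, "x": 0.22, "y": 0, "z": 0, "spin": 0}, {"hand": 0, "x": 0.22, "y": 0, "z": 0, "spin": 0}, {"hand": -0.4, "x": 0.22, "y": 0, "z": 0, "spin": 0}, {"hand": -1, "x": 0.22, "y": 0, "z": 0, "spin": 0}, {"hand": -1, "x": 0.22, "y": 0, "z": 0, "spin": 0}, {"hand": -1, "x": 0.22, "y": 0, "z": 0, "spin": 0}, {"hand": -1, "x": 0.22, "y": 0, "z": 0, "spin": 0}, {"hand": -1, "x": 0.22, "y": 0, "z": 0, "spin": 0}, {"hand": -1, "x": 0.22, "y": 0, "z": 0, "spin": 0}], grip_force=80)

```text
clock: 11.45
tool_pos: [0.4426, -0.0054, 0.0092]
eef_rot: [1.952, 1.57, 0.022]
contact_force: [-1.9, -0.2, 5.4]
grip_width: 0.0155
```

Run:
```python
from h import *
w=cam('wrist','w13');st=robot.sense();print(st['clock'],st['tool_pos'],st['contact_force'],st['grip_width'])
```

```text
11.5 [ 0.44254461 -0.00542499  0.00922478] [-2.42302822  1.22188617  4.12744593] 0.015218529064712794
```

View pics/w13.png

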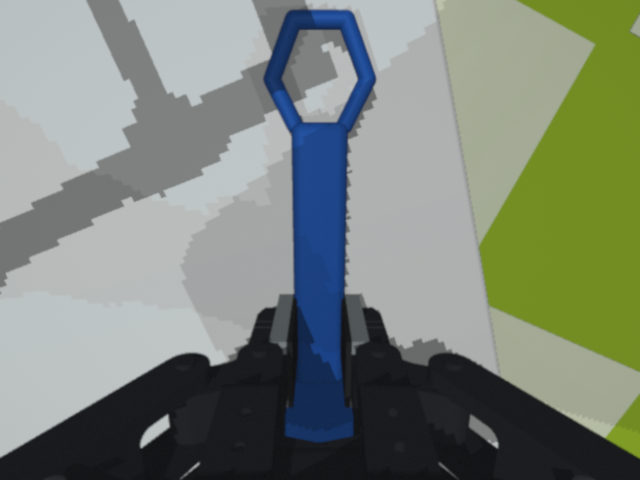

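Emit:
jog_arm(rows=[{"hand": -1, "x": -0.5, "y": 0, "z": 0, "spin": 0}, {"hand": -1, "x": -1.2, "y": 0, "z": 0, "spin": 0}, {"hand": -1, "x": -2.0, "y": 0, "z": 0, "spin": 0}, {"hand": -1, "x": -3, "y": 0, "z": 0, "spin": 0}, {"hand": -1, "x": -4, "y": 0, "z": 0, "spin": 0}, {"hand": -1, "x": -5, "y": 0, "z": 0, "spin": 0}, {"hand": -1, "x": -6, "y": 0, "z": 0, "spin": 0}, {"hand": -1, "x": -7, "y": 0, "z": 0, "spin": 0}, {"hand": -1, "x": -7.6, "y": 0, "z": 0, "spin": 0}, {"hand": -1, "x": -7.6, "y": 0, "z": 0, "spin": 0}, {"hand": -1, "x": -7.6, "y": 0, "z": 0, "spin": 0}, {"hand": -1, "x": -7.6, "y": 0, "z": 0, "spin": 0}])

```text
clock: 12.5
tool_pos: [0.4417, -0.0054, 0.2357]
eef_rot: [-1.307, 1.569, 3.046]
contact_force: [-0.8, -0.6, -1.5]
grip_width: 0.015
```

Run:
```python
from h import *
w=cam('wrist','w14');st=robot.sense();M=rot(st['eef_rot']);yaw=np.degrees(np.arctan2(M[1,1],M[0,1]));print(st['clock'],st['tool_pos'],yaw,st['grip_width'])
print(units(np.array([.5042,-.0099,.2372])-st['tool_pos']),'spin',-(9.0-yaw)/5)
```

```text
12.55 [ 0.44155189 -0.00547452  0.2354251 ] -20.59747455454162 0.015365478718225967
[-0.064  2.007 -0.596] spin -5.919494910908324
```

View pics/w14.png

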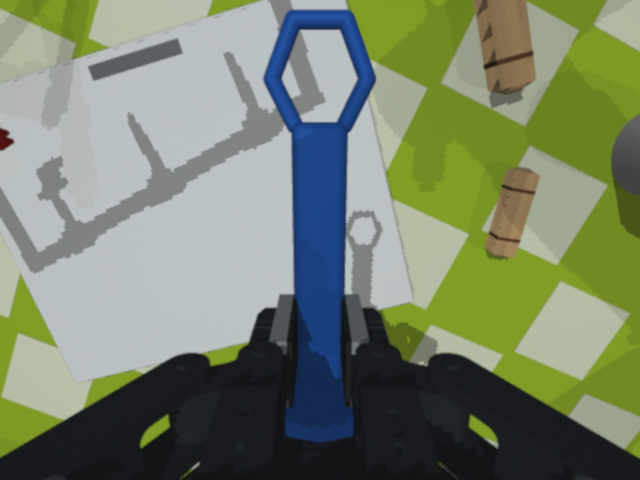

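Emit:
jog_arm(rows=[{"hand": -1, "x": 0, "y": 0.4, "z": -0.2, "spin": -1.4}, {"hand": -1, "x": -0.06, "y": 0.9, "z": -0.4, "spin": -2.8}, {"hand": -1, "x": -0.06, "y": 1.5, "z": -0.6, "spin": -4.2}, {"hand": -1, "x": -0.06, "y": 2.0, "z": -0.6, "spin": -5.4}, {"hand": -1, "x": -0.06, "y": 2.0, "z": -0.6, "spin": -5.92}, {"hand": -1, "x": -0.06, "y": 2.0, "z": -0.6, "spin": -5.92}, {"hand": -1, "x": -0.06, "y": 2.0, "z": -0.6, "spin": -5.92}, {"hand": -1, "x": -0.06, "y": 2.0, "z": -0.6, "spin": -5.92}, {"hand": -1, "x": -0.06, "y": 2.0, "z": -0.6, "spin": -5.92}])

```text
clock: 13.3
tool_pos: [0.5044, -0.0096, 0.2384]
eef_rot: [-1.616, 1.571, -3.031]
contact_force: [-0.0, -0.3, -0.6]
grip_width: 0.0152
```

```bash
python3 ov.py s15 300 130 .100 .0028
python3 - <<'E'
from h import *
st=robot.sense();w=cam('wrist','w15');M=rot(st['eef_rot'])
print((hit(w,(319,12),st['tool_pos'][2]+.0055)-st['tool_pos'])@M)
print('gate rel tool axes mm',(np.array([.6524,.0135,.24])-st['tool_pos'])@M*1000)
E
```

```text
13.35 [ 0.50445065 -0.00961452  0.23853639] [-0.28788924  0.27217638 -0.40259475] 0.015411243331764479 8.970961379212882
limb [0.6032274  0.00597886 0.24134462]
[-0.00549147  0.10242293 -0.00154311]
gate rel tool axes mm [ -1.45129843 149.74402018   0.23844709]
```

View pics/s15.png

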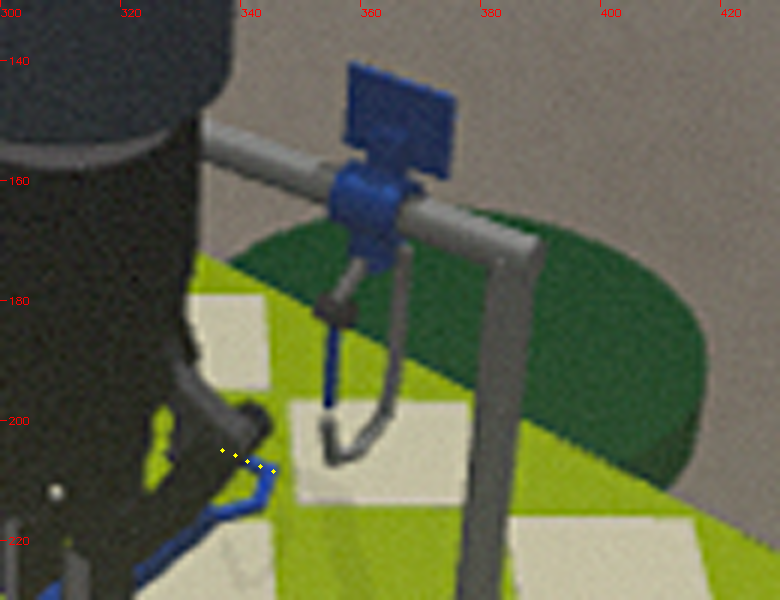

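View pics/w15.png

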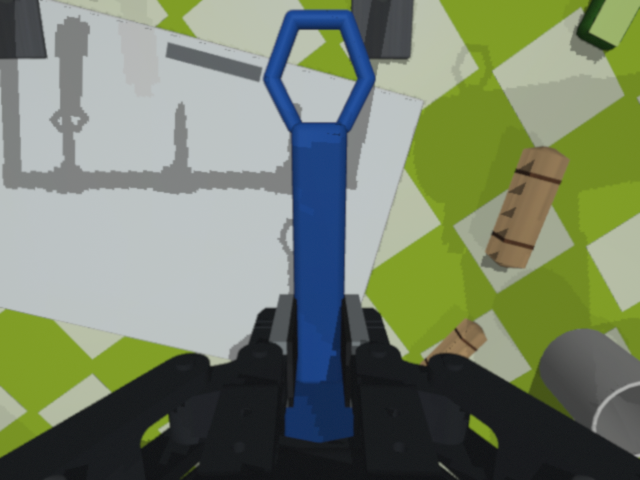

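Emit:
jog_arm(rows=[{"hand": -1, "x": 0.05, "y": 0.4, "z": 0, "spin": 0}, {"hand": -1, "x": 0.05, "y": 0.9, "z": 0, "spin": 0}, {"hand": -1, "x": 0.05, "y": 1.25, "z": 0, "spin": 0}, {"hand": -1, "x": 0.05, "y": 1.4, "z": 0, "spin": 0}, {"hand": -1, "x": 0.05, "y": 1.4, "z": 0, "spin": 0}, {"hand": -1, "x": 0.05, "y": 1.4, "z": 0, "spin": 0}, {"hand": -1, "x": 0.05, "y": 1.4, "z": 0, "spin": 0}])

```text
clock: 13.98
tool_pos: [0.5458, -0.0032, 0.2372]
eef_rot: [1.813, 1.571, 0.399]
contact_force: [-0.7, 0.4, -1.2]
grip_width: 0.0156
```

```bash
python3 ov.py s16 300 130 .100 .0028
python3 - <<'E'
from h import *
st=robot.sense();M=rot(st['eef_rot'])
print('gate rel tool axes mm',(np.array([.6524,.0135,.24])-st['tool_pos'])@M*1000)
crop(cam('scene'),'c16',240,200,110,90,7)
E
```

```text
14.0333 [ 0.54581053 -0.00318048  0.2372997 ] [ 0.41316031 -0.13158375 -0.5601    ] 0.015309164812451544 9.006668690138413
limb [0.64457754 0.01247447 0.24013607]
gate rel tool axes mm [ -2.66107361 107.8875292    0.2115889 ]
```

View pics/s16.png

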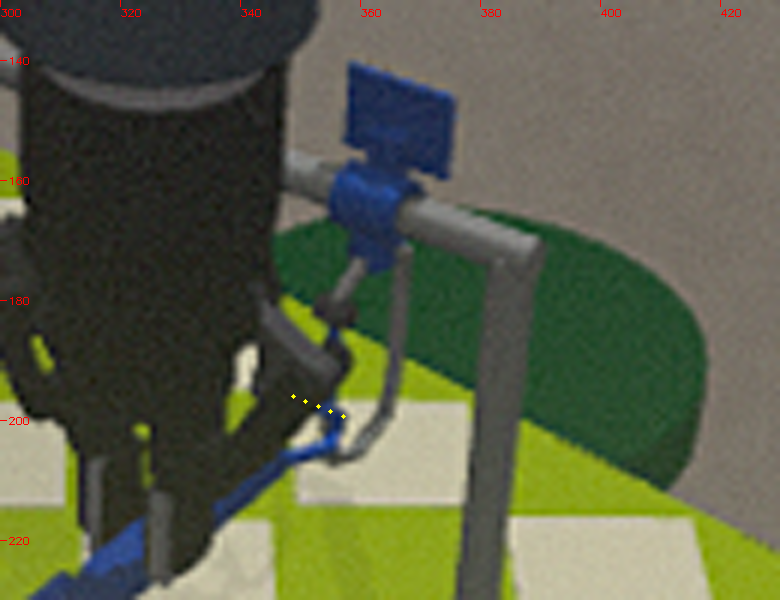

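View pics/c16.png

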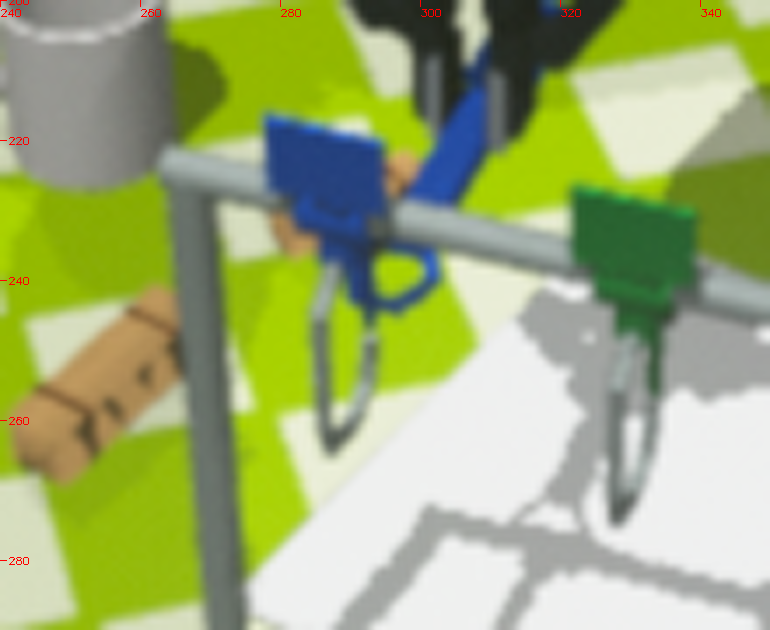

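Emit:
jog_arm(rows=[{"hand": -1, "x": 0, "y": 0.15, "z": 0, "spin": 0}, {"hand": -1, "x": 0, "y": 0.3, "z": 0, "spin": 0}, {"hand": -1, "x": 0, "y": 0.45, "z": 0, "spin": 0}, {"hand": -1, "x": 0, "y": 0.6, "z": 0, "spin": 0}, {"hand": -1, "x": 0, "y": 0.75, "z": 0, "spin": 0}, {"hand": -1, "x": 0, "y": 0.9, "z": 0, "spin": 0}, {"hand": -1, "x": 0, "y": 1.05, "z": 0, "spin": 0}, {"hand": -1, "x": 0, "y": 1.18, "z": 0, "spin": 0}, {"hand": -1, "x": 0, "y": 1.28, "z": 0, "spin": 0}, {"hand": -1, "x": 0, "y": 1.28, "z": 0, "spin": 0}, {"hand": -1, "x": 0, "y": 1.28, "z": 0, "spin": 0}, {"hand": -1, "x": 0, "y": 1.28, "z": 0, "spin": 0}])

```text
clock: 15.08
tool_pos: [0.584, 0.0029, 0.237]
eef_rot: [-1.638, 1.571, -3.052]
contact_force: [-1.4, 0.1, -0.8]
grip_width: 0.0152
```

```bash
python3 ov.py s17 300 130 .100 .0028
python3 - <<'E'
from h import *
st=robot.sense();M=rot(st['eef_rot'])
print('gate rel tool axes mm',(np.array([.6524,.0135,.24])-st['tool_pos'])@M*1000)
crop(cam('scene'),'c17',240,200,110,90,7);cam('wrist','w17')
E
```

```text
15.1333 [0.58401219 0.00288045 0.23705618] [-1.3635329   0.22749375  0.22846618] 0.01528116633748264 9.004047135668499
limb [0.68277991 0.01853087 0.2398525 ]
gate rel tool axes mm [-2.94637675 69.20698766  0.21413737]
```

View pics/s17.png

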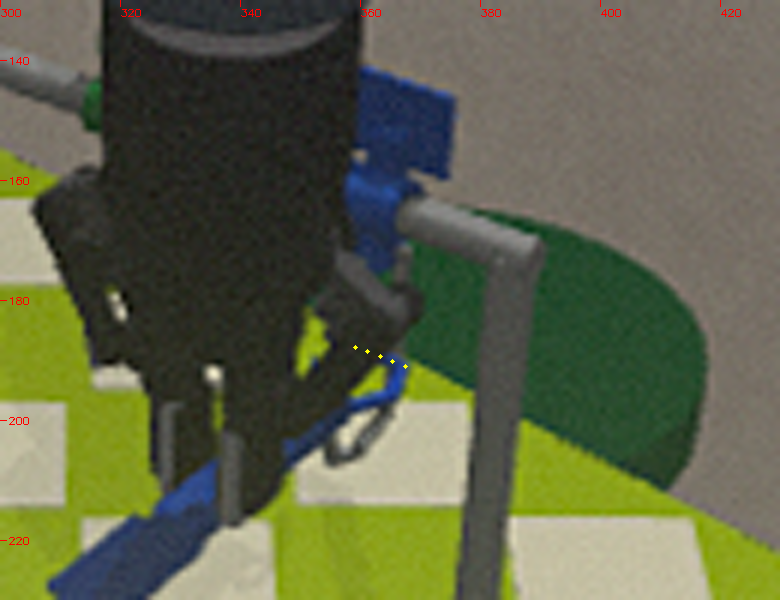

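View pics/c17.png

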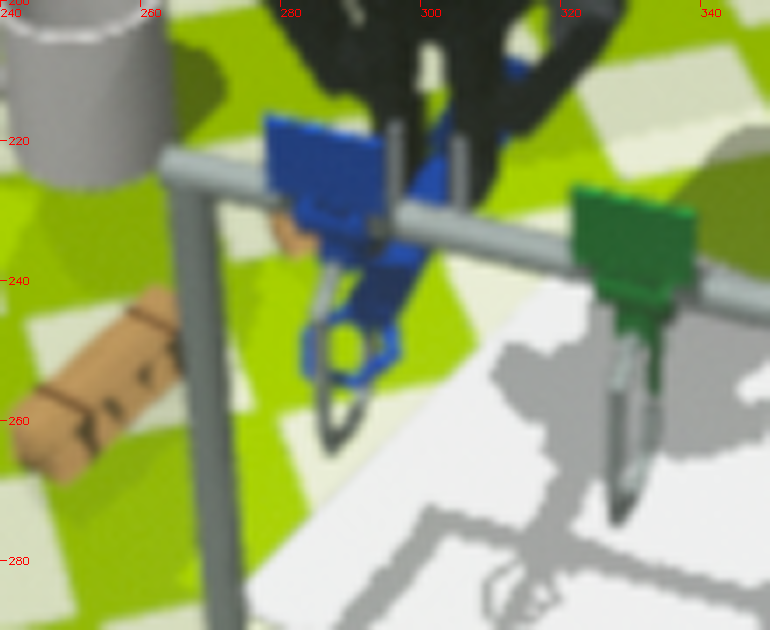

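View pics/w17.png

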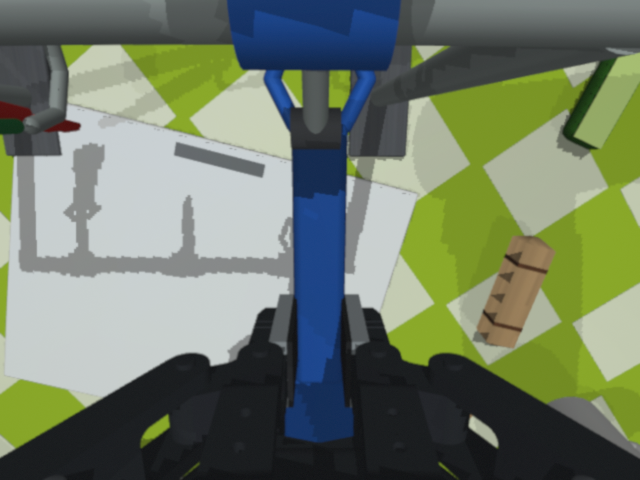

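Emit:
jog_arm(rows=[{"hand": -1, "x": 0, "y": 0.03, "z": 0, "spin": 0}, {"hand": -1, "x": 0, "y": 0.03, "z": 0, "spin": 0}, {"hand": 0.2, "x": 0, "y": 0.03, "z": 0, "spin": 0}, {"hand": 0.2, "x": 0, "y": 0.03, "z": 0, "spin": 0}, {"hand": 0.2, "x": 0, "y": 0.03, "z": 0, "spin": 0}, {"hand": 0.2, "x": 0, "y": 0.03, "z": 0, "spin": 0}, {"hand": 0.2, "x": -0.3, "y": 0, "z": 0, "spin": 0}, {"hand": 0.2, "x": -0.8, "y": -0.4, "z": 0, "spin": 0}, {"hand": 0.2, "x": -1, "y": -1, "z": 0, "spin": 0}, {"hand": 0.2, "x": -1, "y": -2, "z": 0, "spin": 0}, {"hand": 0.2, "x": -1, "y": -3, "z": 0, "spin": 0}, {"hand": 0.2, "x": -1, "y": -4, "z": 0, "spin": 0}, {"hand": 0.2, "x": -1, "y": -4, "z": 0, "spin": 0}, {"hand": 0.2, "x": -1, "y": -4, "z": 0, "spin": 0}])

```text
clock: 16.4
tool_pos: [0.465, -0.0161, 0.2687]
eef_rot: [1.597, 1.568, 0.184]
contact_force: [0.2, 1.0, 0.4]
grip_width: 0.0515
```

```bash
python3 -c "
from h import *
st=robot.sense();print(st['clock'],st['tool_pos'])
s=cam('side');crop(s,'s18',240,100,160,150,4.5)
crop(cam('scene'),'c18',240,200,180,140,4.4)
crop(s,'s19',290,300,240,160,3.3)
cam('wrist','w18')"
```

```text
16.4 [ 0.46500297 -0.01614265  0.26871622]
```

View pics/s18.png

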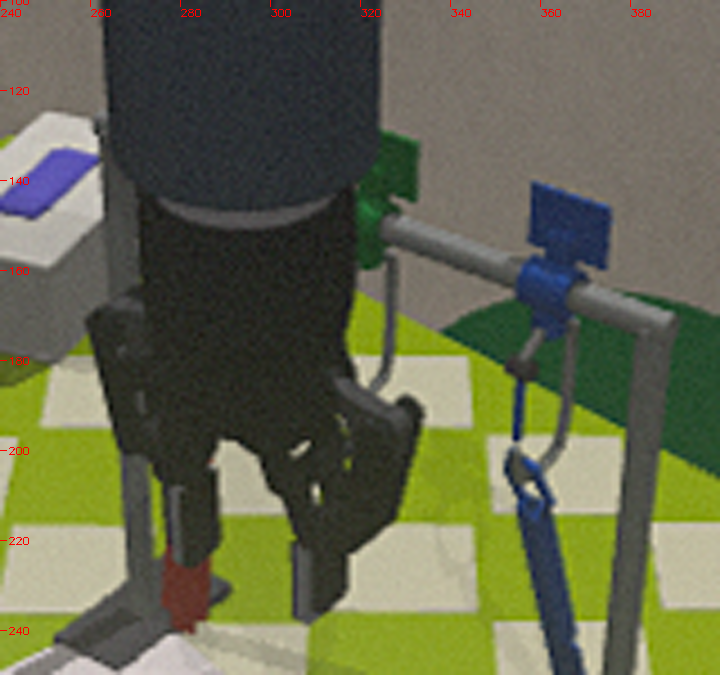

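View pics/c18.png

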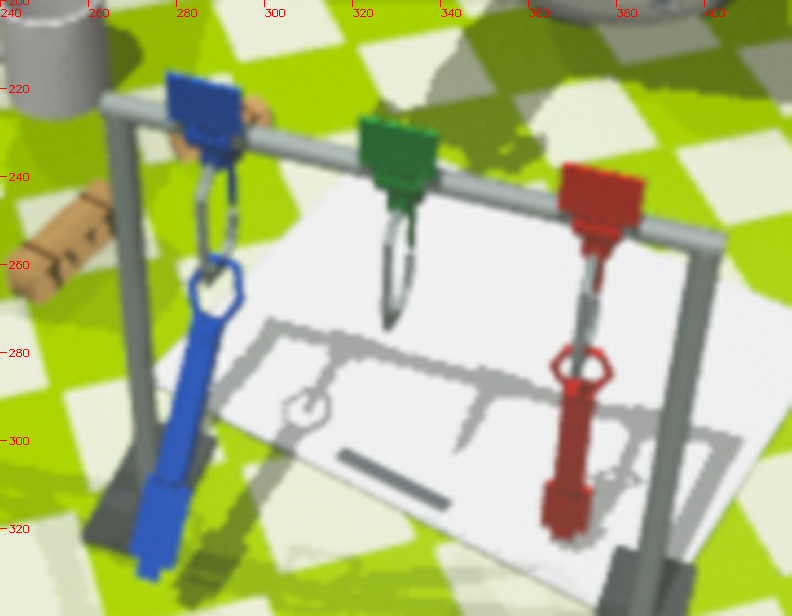

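View pics/w18.png

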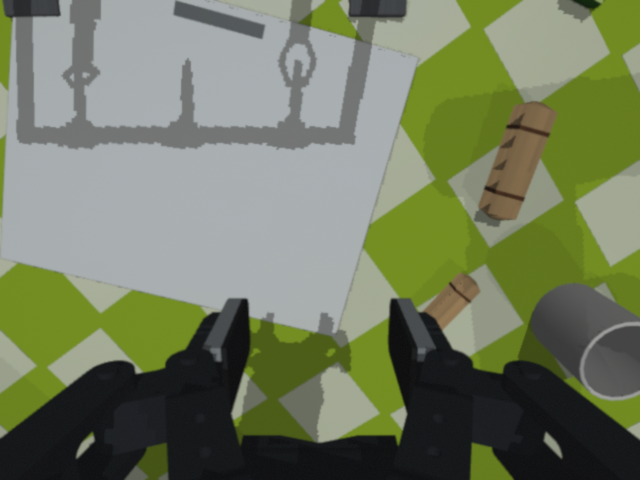

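View pics/s19.png

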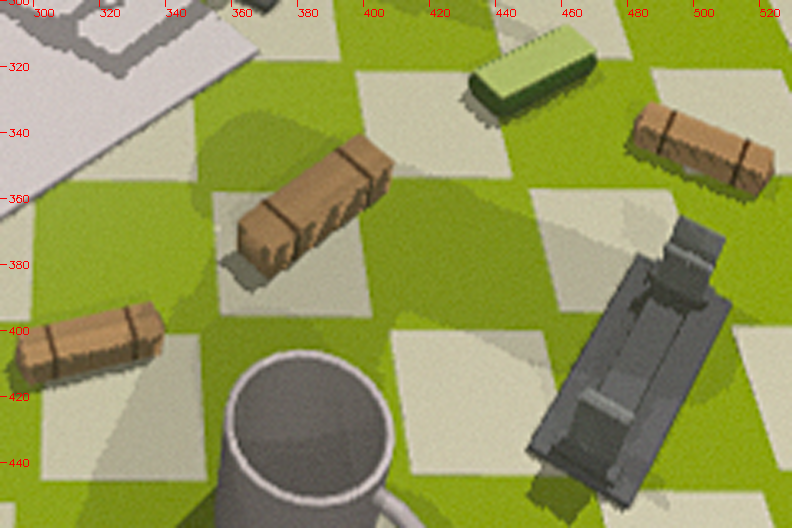

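Run:
```python
from h import *
st=robot.sense();M=rot(st['eef_rot']);yaw=np.degrees(np.arctan2(M[1,1],M[0,1]));print(st['tool_pos'],yaw)
print(units(np.array([.528,-.199,.2])-st['tool_pos']),'spin',-(-6.7-yaw)/5)
s=cam('side');
print('mug rim c',hit(s,(290+310/3.3,300+428/3.3),.09))
```

```text
[ 0.46641415 -0.01571267  0.26726733] 9.005349511733481
[2.243 1.07  6.356] spin 3.141069902346696
mug rim c [ 0.37519267 -0.30699994  0.09      ]
```

Emit:
jog_arm(rows=[{"hand": 0.2, "x": 0, "y": 0.2, "z": 1, "spin": 1}, {"hand": 0.2, "x": 0.5, "y": 0.4, "z": 2, "spin": 2}, {"hand": 0.2, "x": 1, "y": 0.7, "z": 3.2, "spin": 3.14}, {"hand": 0.2, "x": 1.5, "y": 1, "z": 4.4, "spin": 3.14}, {"hand": 0.2, "x": 2, "y": 1.07, "z": 5.5, "spin": 3.14}, {"hand": 0.2, "x": 2.24, "y": 1.07, "z": 6.36, "spin": 3.14}, {"hand": 0.2, "x": 2.24, "y": 1.07, "z": 6.36, "spin": 3.14}, {"hand": 0.2, "x": 2.24, "y": 1.07, "z": 6.36, "spin": 3.14}, {"hand": 0.2, "x": 2.24, "y": 1.07, "z": 6.36, "spin": 3.14}, {"hand": 0.2, "x": 2.24, "y": 1.07, "z": 6.36, "spin": 3.14}])

```text
clock: 17.43
tool_pos: [0.5278, -0.1986, 0.2002]
eef_rot: [1.578, 1.57, -0.108]
contact_force: [0.1, -0.2, 0.1]
grip_width: 0.0513
```

Run:
```python
from h import *
w=cam('wrist','w20');st=robot.sense();M=rot(st['eef_rot']);print(st['clock'],st['tool_pos'],np.degrees(np.arctan2(M[1,1],M[0,1])))
crop(cam('side'),'s20',240,100,160,150,4)
```

```text
17.4833 [ 0.5277495  -0.19848581  0.20041333] -6.618975795881857
```

View pics/w20.png

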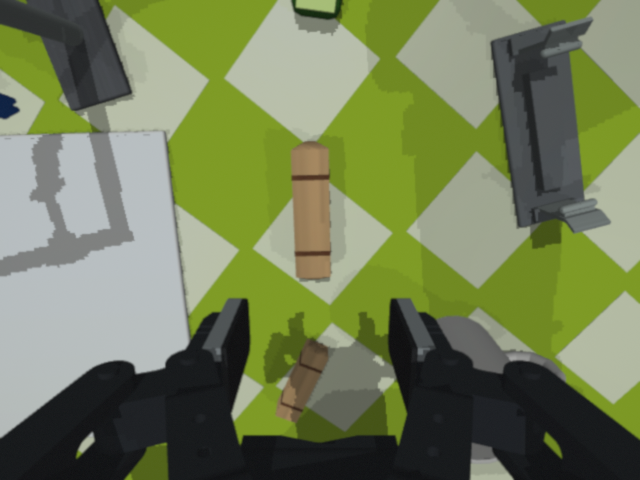

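View pics/s20.png

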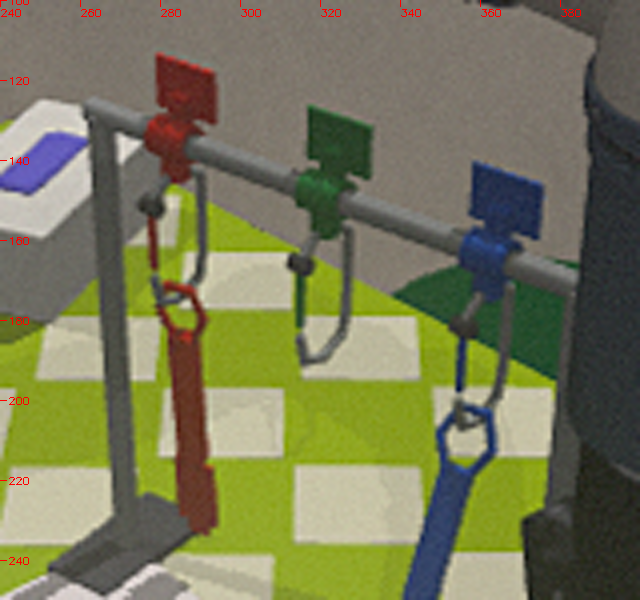

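Run:
```python
from h import *
w=cam('wrist');crop(w,'w21',250,120,130,180,4)
```

```text
(no output)
```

View pics/w21.png

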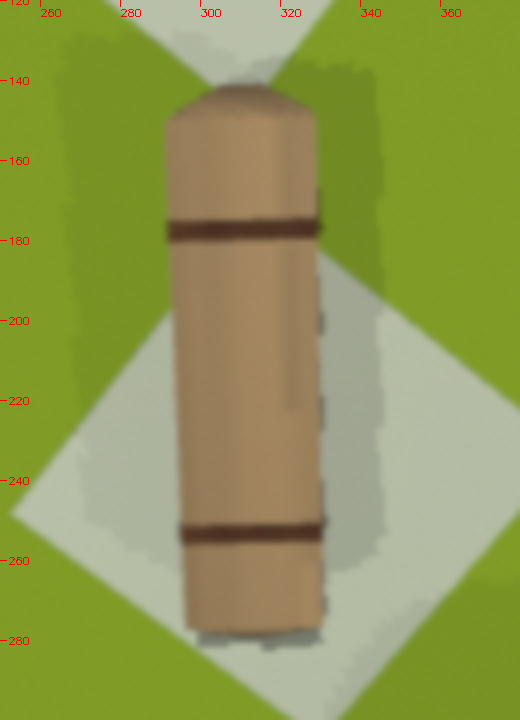

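Run:
```python
from h import *
w=cam('wrist')
P=[hit(w,p,.028) for p in ((291.5,150),(328.5,148.5),(296.5,277.5),(330.3,277.5))]
n=np.linalg.norm
c=np.mean(P,0);u=(P[0]+P[1]-P[2]-P[3]);k=np.degrees(np.arctan2(u[1],u[0]))
print(n(P[0]-P[1]),n(P[2]-P[3]),n(u)/2,c,k)
T=hit(w,(310.3,141),.014);print('far tip',T,n((T-c)[:2]))
b=[hit(w,p,.028) for p in ((310.5,177.5),(313,253.2))];print('bands mid',np.mean(b,0),n(b[0]-b[1]))
st=robot.sense();M=rot(st['eef_rot']);yaw=np.degrees(np.arctan2(M[1,1],M[0,1]))
print(units(np.array([c[0],c[1],.012])-st['tool_pos']),'spin',-(k-yaw)/5)
```

```text
0.02736997060036645 0.027252379741669424 0.10128614996648859 [ 0.52793866 -0.19171222  0.028     ] -5.372403001605936
far tip [ 0.58359901 -0.19706573  0.014     ] 0.05591721144908687
bands mid [ 0.52780721 -0.19170745  0.028     ] 0.05985946515895689
[ 6.279 -0.019 -0.227] spin -0.24926615305736793
```

Emit:
jog_arm(rows=[{"hand": 0.2, "x": 1, "y": -0.02, "z": -0.23, "spin": -0.25}, {"hand": 0.2, "x": 2.2, "y": -0.02, "z": -0.23, "spin": -0.25}, {"hand": 0.2, "x": 3.4, "y": -0.02, "z": -0.23, "spin": -0.25}, {"hand": 0.2, "x": 4.6, "y": -0.02, "z": -0.23, "spin": -0.25}, {"hand": 0.2, "x": 5.5, "y": -0.02, "z": -0.23, "spin": -0.25}, {"hand": 0.2, "x": 6.0, "y": -0.02, "z": -0.23, "spin": -0.25}, {"hand": 0.2, "x": 6.25, "y": -0.02, "z": -0.23, "spin": -0.25}, {"hand": 0.2, "x": 6.25, "y": -0.02, "z": -0.23, "spin": -0.25}, {"hand": 0.2, "x": 6.25, "y": -0.02, "z": -0.23, "spin": -0.25}, {"hand": 0.2, "x": 6.25, "y": -0.02, "z": -0.23, "spin": -0.25}])

```text
clock: 18.47
tool_pos: [0.5288, -0.1925, 0.014]
eef_rot: [1.461, 1.568, -0.204]
contact_force: [-0.0, -1.2, 0.6]
grip_width: 0.0515
```

Run:
```python
from h import *
w=cam('wrist','w22');st=robot.sense();print(st['clock'],st['tool_pos'],st['contact_force'],st['grip_width'])
```

```text
18.5167 [ 0.52877604 -0.1924796   0.01402941] [ 0.28072497 -0.02849066 -0.08614405] 0.051337556088105155
```

View pics/w22.png

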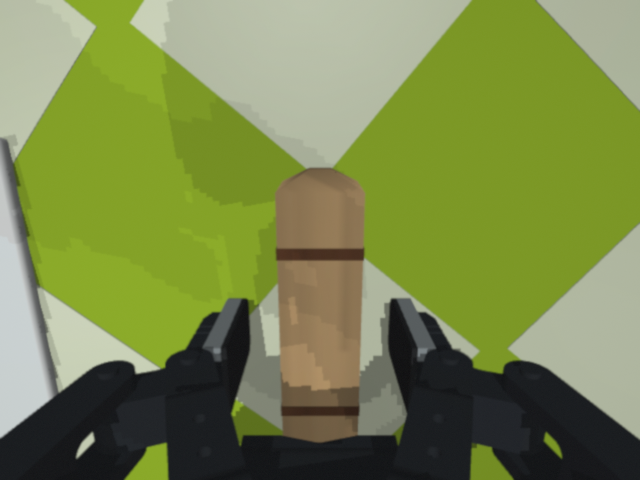

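Emit:
jog_arm(rows=[{"hand": 0.2, "x": 0.12, "y": 0, "z": 0, "spin": 0}, {"hand": 0.2, "x": 0.22, "y": 0, "z": 0, "spin": 0}, {"hand": 0.2, "x": 0.22, "y": 0, "z": 0, "spin": 0}, {"hand": -0.2, "x": 0.22, "y": 0, "z": 0, "spin": 0}, {"hand": -1, "x": 0.22, "y": 0, "z": 0, "spin": 0}, {"hand": -1, "x": 0.22, "y": 0, "z": 0, "spin": 0}, {"hand": -1, "x": 0.22, "y": 0, "z": 0, "spin": 0}, {"hand": -1, "x": 0.22, "y": 0, "z": 0, "spin": 0}, {"hand": -1, "x": 0.22, "y": 0, "z": 0, "spin": 0}, {"hand": -1, "x": 0.22, "y": 0, "z": 0, "spin": 0}], grip_force=100)

```text
clock: 19.35
tool_pos: [0.5277, -0.1925, 0.0061]
eef_rot: [1.245, 1.57, -0.42]
contact_force: [-0.7, 0.3, 4.9]
grip_width: 0.0263
```

Run:
```python
from h import *
w=cam('wrist','w23');st=robot.sense();M=rot(st['eef_rot']);print(st['clock'],st['tool_pos'],st['contact_force'],st['grip_width'],np.degrees(np.arctan2(M[1,1],M[0,1])))
crop(w,'w23c',250,150,140,200,3.9)
```

```text
19.4 [ 0.5277104  -0.19246263  0.00613927] [-1.56867538  0.57103394  6.14276477] 0.02617617133596891 -5.432275804066059
```

View pics/w23.png

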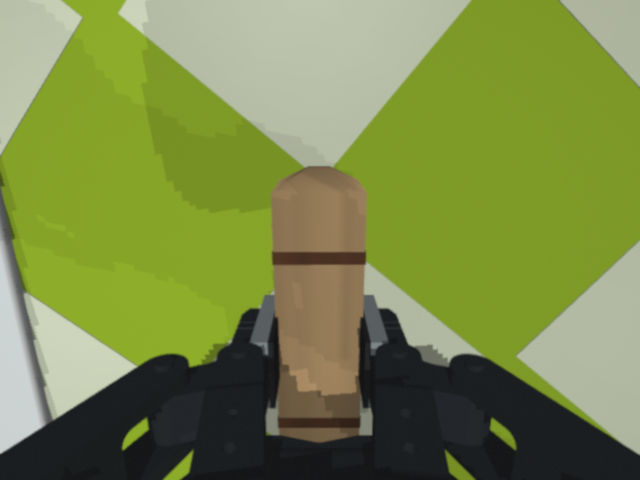

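View pics/w23c.png

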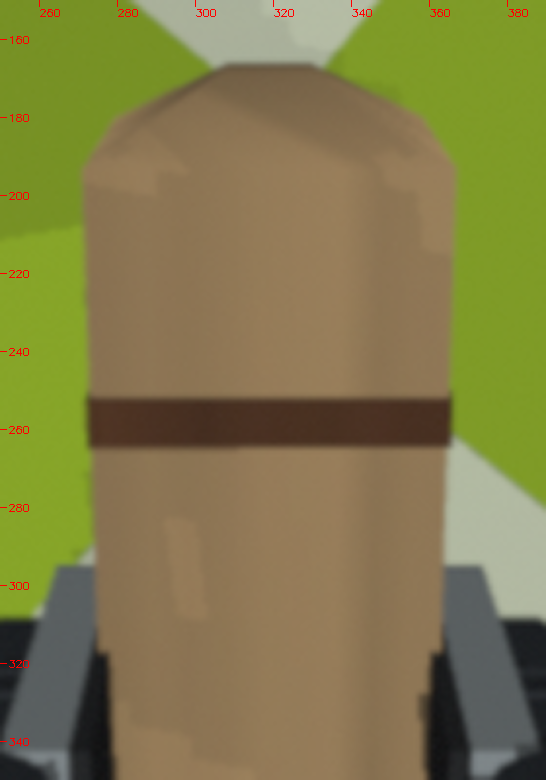

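Run:
```python
from h import *
w=cam('wrist');st=robot.sense();M=rot(st['eef_rot'])
for p in ((318.6,258),(319,422.5)): print((hit(w,p,.028)-st['tool_pos'])@M)
s=cam('side');print('cuc',hit(s,(451,320),.02))
print(units(np.array([.59,-.278,.2])-st['tool_pos']))
```

```text
[-0.02187148  0.03077458 -0.00171546]
[-0.02190722 -0.02931055 -0.0015621 ]
cuc [ 0.70493974 -0.2249261   0.02      ]
[-6.461  2.341  2.643]
```

Emit:
jog_arm(rows=[{"hand": -1, "x": -0.5, "y": 0, "z": 0, "spin": 0}, {"hand": -1, "x": -1.2, "y": 0, "z": 0, "spin": 0}, {"hand": -1, "x": -2.0, "y": 0, "z": 0, "spin": 0}, {"hand": -1, "x": -3, "y": 0, "z": 0, "spin": 0}, {"hand": -1, "x": -4, "y": 0.3, "z": 0.3, "spin": -0.4}, {"hand": -1, "x": -5, "y": 0.8, "z": 0.8, "spin": -1}, {"hand": -1, "x": -6, "y": 1.2, "z": 1.4, "spin": -1.6}, {"hand": -1, "x": -6.46, "y": 1.6, "z": 2, "spin": -2.2}, {"hand": -1, "x": -6.46, "y": 2, "z": 2.4, "spin": -2.8}, {"hand": -1, "x": -6.46, "y": 2.3, "z": 2.64, "spin": -2.98}, {"hand": -1, "x": -6.46, "y": 2.3, "z": 2.64, "spin": -2.98}, {"hand": -1, "x": -6.46, "y": 2.3, "z": 2.64, "spin": -2.98}, {"hand": -1, "x": -6.46, "y": 2.3, "z": 2.64, "spin": -2.98}, {"hand": -1, "x": -6.46, "y": 2.3, "z": 2.64, "spin": -2.98}])

```text
clock: 20.67
tool_pos: [0.5882, -0.2771, 0.1993]
eef_rot: [-2.188, 1.57, 2.69]
contact_force: [-0.1, 0.4, -0.7]
grip_width: 0.0262
```

Run:
```python
from h import *
w=cam('wrist','w24');st=robot.sense();M=rot(st['eef_rot']);print(st['clock'],st['tool_pos'],st['contact_force'],st['grip_width'],np.degrees(np.arctan2(M[1,1],M[0,1])))
crop(w,'w24c',400,60,160,200,3.9)
```

```text
20.7167 [ 0.58830859 -0.27717922  0.19956293] [-0.3652514  -0.16204319 -1.5624641 ] 0.025844422977588412 9.475517265942596
```

View pics/w24.png

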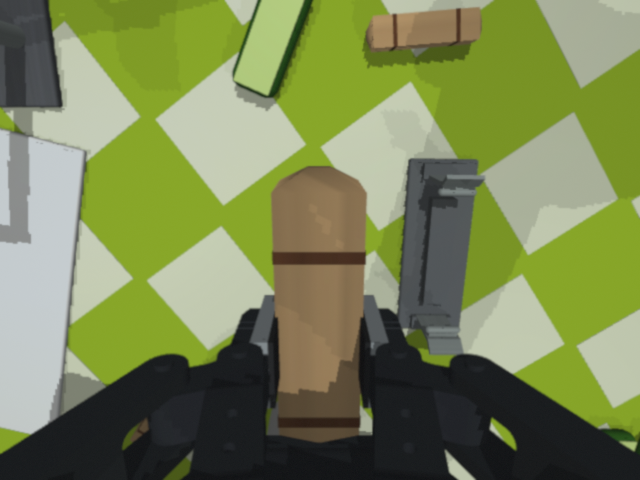

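View pics/w24c.png

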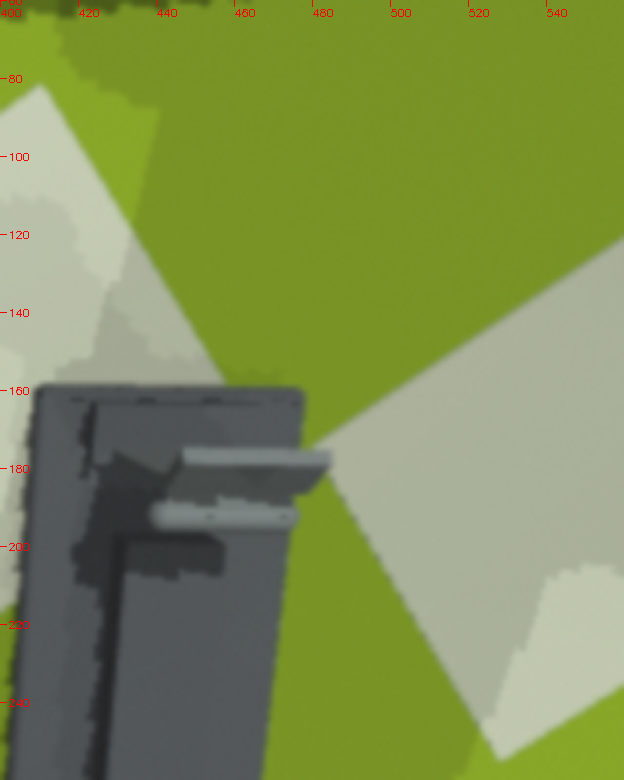

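Run:
```python
from h import *
w=cam('wrist');crop(w,'w25c',380,280,110,90,7)
```

```text
(no output)
```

View pics/w25c.png

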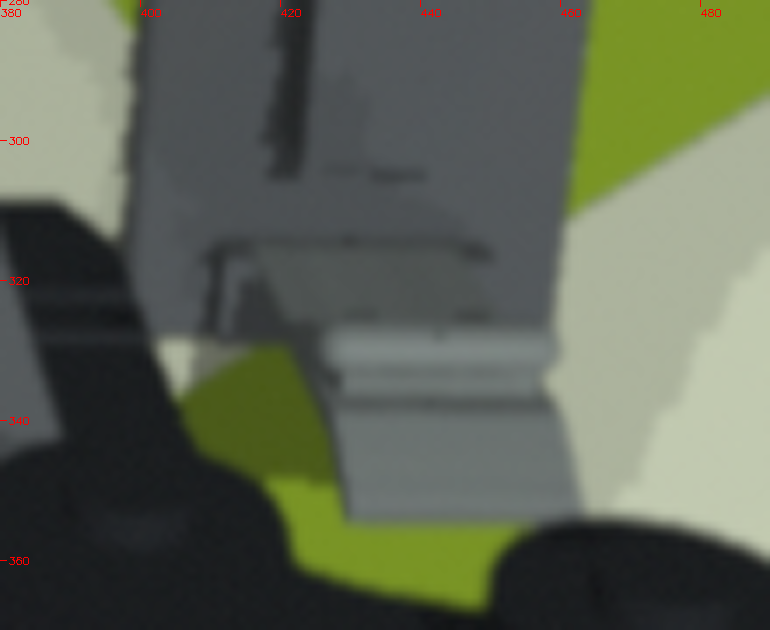

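Run:
```python
from h import *
w=cam('wrist');st=robot.sense();M=rot(st['eef_rot']);T=st['tool_pos']
pp=lambda l,P:print(l,(((P-T)@M)*1000).round(1))
F=[hit(w,p,.044) for p in ((437.5,192),(475.5,192))];N=[hit(w,p,.044) for p in ((425.5,329.5),(459.5,329.5))]
for l,P in zip(('FL','FR','NL','NR'),F+N): pp(l,P)
f=np.mean(F,0);n=np.mean(N,0);print('beads',np.linalg.norm(f-n),'yaw',np.degrees(np.arctan2(*(f-n)[[1,0]])),'c',(f+n)/2);pp('c tool',(f+n)/2)
B=[hit(w,p,z) for p,z in (((408.7,158.7),.006),((477.7,160),.006),((465-5.5,329.5),.006),((397,329),.006))]
for P in B: pp('base',P)
b=np.mean(B,0);print('base c',b);pp('basec',b)
# inner beads
a=hit(w,(456,196),.044);c=hit(w,(442,326),.044);pp('in f',a);pp('in n',c)
```

```text
FL [155.7  21.4  84.2]
FR [155.7  21.4 111.7]
NL [155.7 -88.8  83.5]
NR [155.7 -88.9 110.7]
beads 0.11022752238378393 yaw 9.053632236158181 c [ 0.57127417 -0.37903854  0.044     ]
c tool [155.7 -33.7  97.6]
base [193.8  41.6  70.1]
base [193.8  40.7 125.3]
base [ 193.7 -109.4  125.1]
base [ 193.7 -108.7   68.8]
base c [ 0.57101673 -0.37884171  0.006     ]
basec [193.7 -34.   97.3]
in f [155.7  18.5  97.9]
in n [155.7 -85.8  96.5]
```

Emit:
jog_arm(rows=[{"hand": -1, "x": 0, "y": -0.4, "z": 1, "spin": 0.08}, {"hand": -1, "x": 0, "y": -0.8, "z": 2, "spin": 0.08}, {"hand": -1, "x": 0, "y": -1.14, "z": 3, "spin": 0.08}, {"hand": -1, "x": 1, "y": -1.14, "z": 3.29, "spin": 0.08}, {"hand": -1, "x": 2, "y": -1.14, "z": 3.29, "spin": 0.08}, {"hand": -1, "x": 3, "y": -1.14, "z": 3.29, "spin": 0.08}, {"hand": -1, "x": 3.5, "y": -1.14, "z": 3.29, "spin": 0.08}, {"hand": -1, "x": 3.5, "y": -1.14, "z": 3.29, "spin": 0.08}, {"hand": -1, "x": 3.5, "y": -1.14, "z": 3.29, "spin": 0.08}, {"hand": -1, "x": 3.5, "y": -1.14, "z": 3.29, "spin": 0.08}, {"hand": -1, "x": 3.5, "y": -1.14, "z": 3.29, "spin": 0.08}])

```text
clock: 21.73
tool_pos: [0.5723, -0.3813, 0.097]
eef_rot: [0.899, 1.567, -0.513]
contact_force: [-0.0, -1.0, -1.1]
grip_width: 0.0262
```

Run:
```python
from h import *
w=cam('wrist','w26');st=robot.sense();M=rot(st['eef_rot']);print(st['clock'],st['tool_pos'],st['contact_force'],st['grip_width'],np.degrees(np.arctan2(M[1,1],M[0,1])))
crop(cam('side'),'s26',410,300,140,160,4.5)
```

```text
21.7833 [ 0.57218537 -0.38114082  0.09676475] [-0.06553923 -0.7291361  -0.82565537] 0.026103168124919324 9.076933865360465
```

View pics/w26.png

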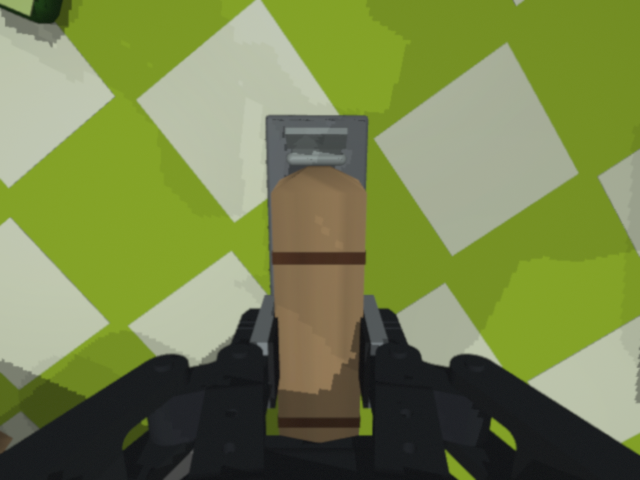

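View pics/s26.png

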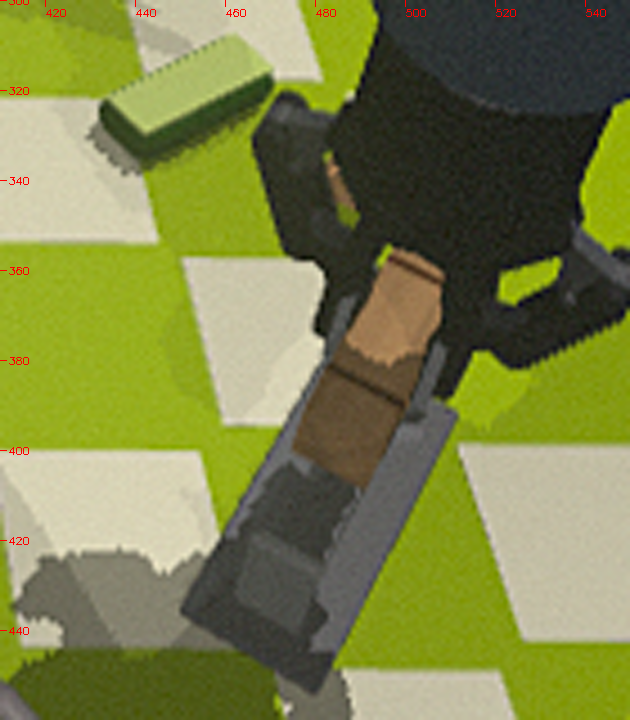

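```bash
cat > ho.py <<'E'
from h import *
import sys
tag=sys.argv[1]
st=robot.sense();M=rot(st['eef_rot']);T=st['tool_pos']
H=np.array([.5711,-.3790]) if len(sys.argv)<4 else np.array([float(sys.argv[2]),float(sys.argv[3])])
a=np.radians(9.1);X=np.array([np.cos(a),np.sin(a),0]);Y=np.array([-np.sin(a),np.cos(a),0])
h=lambda x,y,z:np.array([H[0],H[1],0])+x*X+y*Y+np.array([0,0,z])
base=[h(sx*.075,sy*.028,.006) for sx,sy in ((-1,-1),(1,-1),(1,1),(-1,1))]
base0=[h(sx*.075,sy*.028,0.) for sx,sy in ((-1,-1),(1,-1),(1,1),(-1,1))]
bn=[h(-.055,-.013,.044),h(-.055,.013,.044)];bf=[h(.055,-.013,.044),h(.055,.013,.044)]
mc=T+M[:,1]*.0004+np.array([0,0,.0079])
mt=[mc+M[:,1]*sx*.05+M[:,2]*sy*.014+np.array([0,0,.014]) for sx,sy in ((-1,-1),(1,-1),(1,1),(-1,1))]
for n,(u,v,W,Hh,k) in {'side':(420,330,130,130,6),'scene':(160,200,110,90,7),'wrist':(240,80,160,160,4.5)}.items():
    s=cam(n);crop(s,f'{n}{tag}',u,v,W,Hh,k);im=cv2.imread(f'pics/{n}{tag}.png')
    for pts,col in ((base,(0,255,255)),(base0,(0,160,255)),(bn,(255,0,255)),(bf,(255,0,255)),(mt,(255,255,0))):
        q=((proj(s,np.array(pts))-[u,v])*k+k/2).astype(int)
        cv2.polylines(im,[q],len(pts)>2,col,1)
    cv2.imwrite(f'pics/{n}{tag}.png',im)
E
python3 ho.py 27
```

```text
(no output)
```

View pics/side27.png

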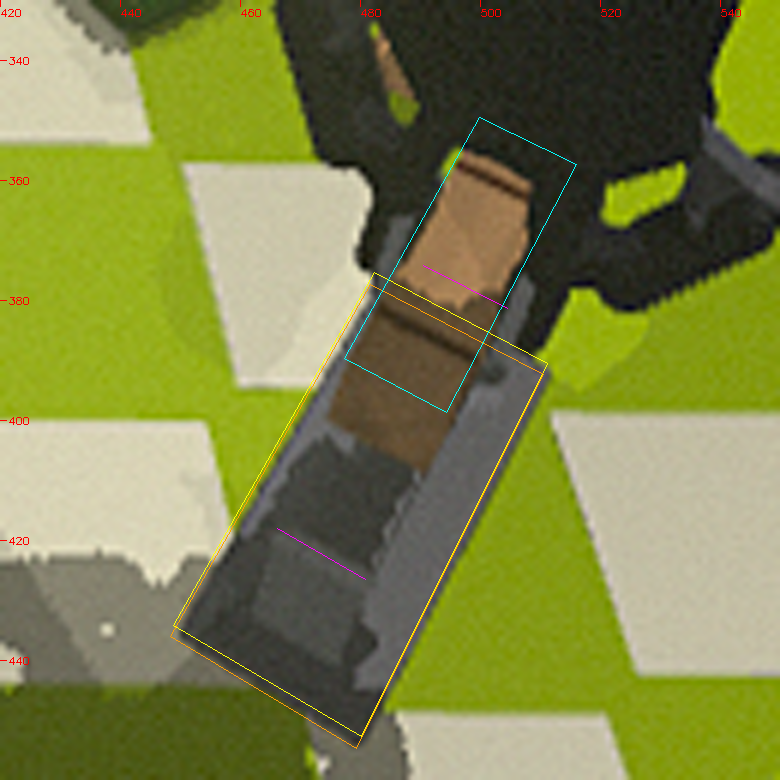

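View pics/scene27.png

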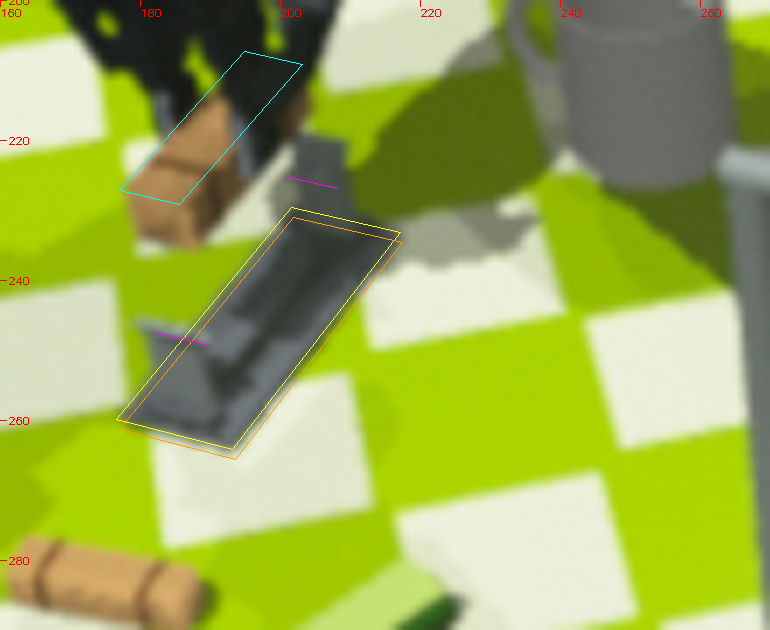

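View pics/wrist27.png

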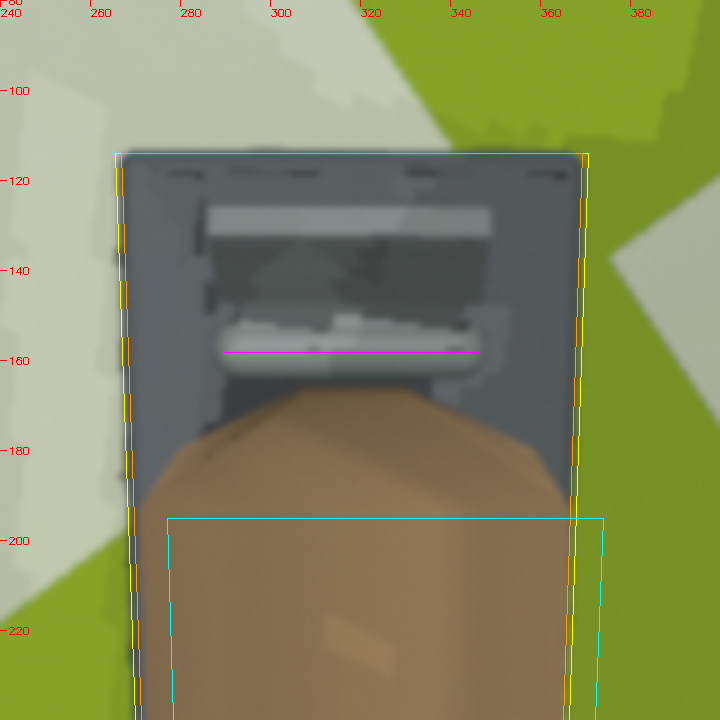

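Emit:
jog_arm(rows=[{"hand": -1, "x": 0, "y": -0.04, "z": -0.02, "spin": 0}, {"hand": -1, "x": 0.4, "y": -0.04, "z": -0.02, "spin": 0}, {"hand": -1, "x": 0.8, "y": -0.04, "z": -0.02, "spin": 0}, {"hand": -1, "x": 1.2, "y": -0.04, "z": -0.02, "spin": 0}, {"hand": -1, "x": 1.4, "y": -0.04, "z": -0.02, "spin": 0}, {"hand": -1, "x": 1.4, "y": -0.04, "z": -0.02, "spin": 0}, {"hand": -1, "x": 1.4, "y": -0.04, "z": -0.02, "spin": 0}, {"hand": -1, "x": 1.4, "y": -0.04, "z": -0.02, "spin": 0}])

```text
clock: 22.65
tool_pos: [0.5703, -0.3807, 0.0535]
eef_rot: [0.747, 1.569, -0.666]
contact_force: [0.4, 0.4, -0.8]
grip_width: 0.0263
```

```bash
python3 -c "
from h import *
st=robot.sense();print(st['clock'],st['tool_pos'],st['contact_force'],st['grip_width'],st['torque'])"
python3 ho.py 28
```

```text
22.65 [ 0.57029417 -0.38068366  0.05350099] [ 0.37037464  0.39595278 -0.83738028] 0.026257993167002804 [ 0.05047393  0.01765885 -0.01586683]
```

View pics/side28.png

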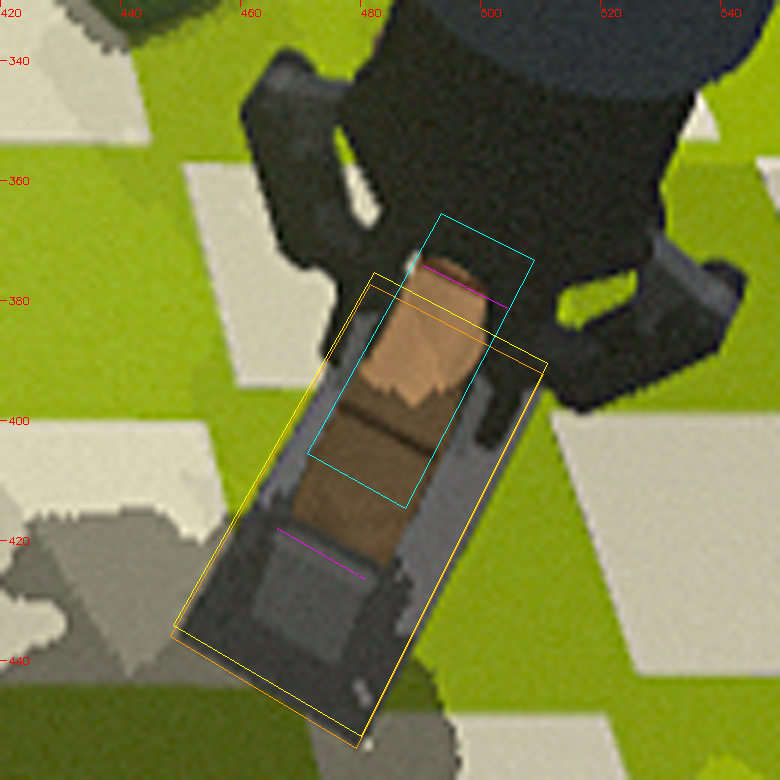

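View pics/scene28.png

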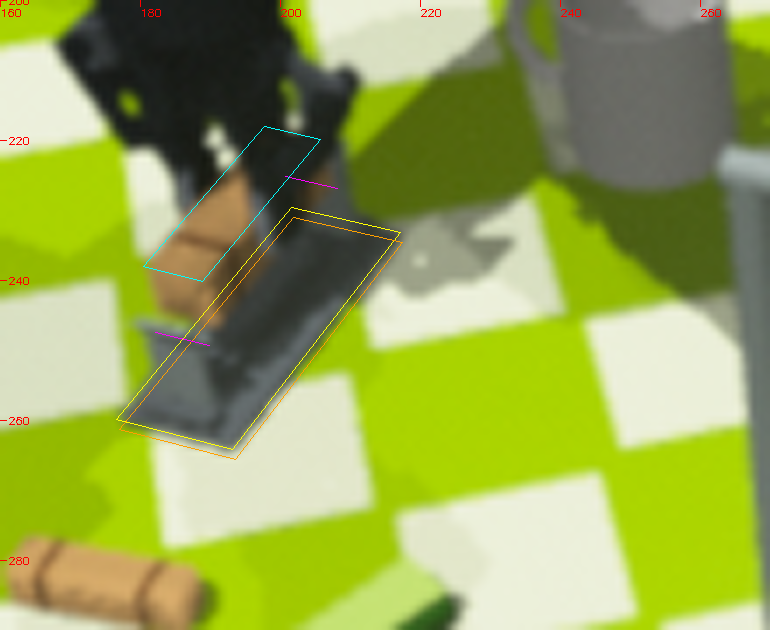

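View pics/wrist28.png

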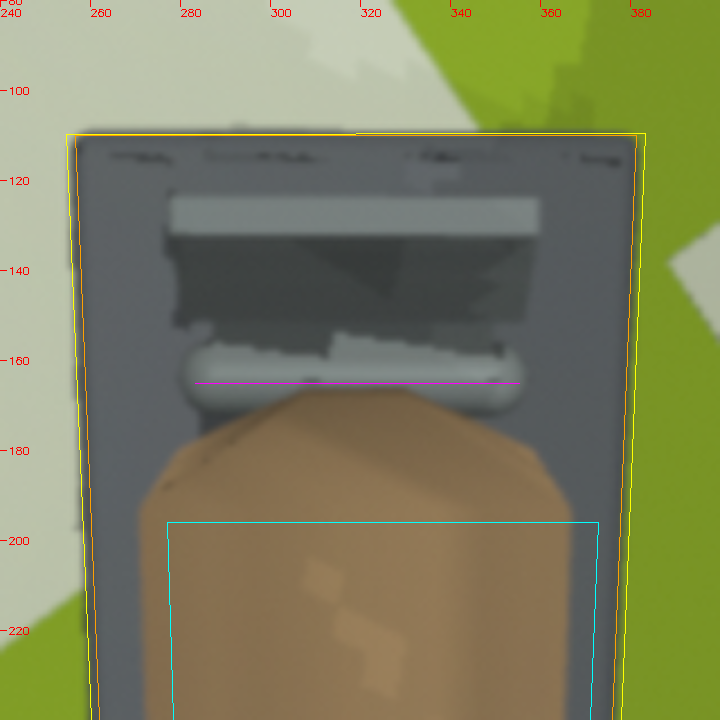

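Run:
```python
from h import *
for i in range(3):
    w=cam('wrist');st=robot.sense();M=rot(st['eef_rot']);T=st['tool_pos'];zt=T[2]+.0079+.014
    b=((hit(w,(318,80+377/4.5),.044)-T)@M)[1]*1e3-55.1
    e=((hit(w,(318,80+133.5/4.5),.006)-T)@M)[1]*1e3-75
    m=[((hit(w,p,zt)-T)@M)[1]*1e3 for p in ((318.6,258),(319,422.5))]
    tip=((hit(w,(318,80+389/4.5),T[2]+.0079+.0035)-T)@M)[1]*1e3-56
    print(T.round(4),'holder from bead',b.round(2),'from base',e.round(2),'mud',np.mean(m).round(2),'tip',tip.round(2), M[2].round(4))
```

```text
[ 0.5702 -0.3805  0.0532] holder from bead 1.33 from base 0.84 mud 1.11 tip 1.71 [-1.e+00  1.e-03  6.e-04]
[ 0.57   -0.3805  0.053 ] holder from bead 1.42 from base 0.92 mud 1.18 tip 1.78 [-1.e+00  7.e-04  5.e-04]
[ 0.57   -0.3804  0.0529] holder from bead 1.32 from base 0.79 mud 1.09 tip 1.67 [-1.e+00  6.e-04  4.e-04]
```

Emit:
jog_arm(rows=[{"hand": -1, "x": 0.1, "y": 0, "z": 0, "spin": 0}, {"hand": -1, "x": 0.2, "y": 0, "z": 0, "spin": 0}, {"hand": -1, "x": 0.3, "y": 0, "z": 0, "spin": 0}, {"hand": -1, "x": 0.4, "y": 0, "z": 0, "spin": 0}, {"hand": -1, "x": 0.5, "y": 0, "z": 0, "spin": 0}, {"hand": -1, "x": 0.6, "y": 0, "z": 0, "spin": 0}, {"hand": -1, "x": 0.7, "y": 0, "z": 0, "spin": 0}, {"hand": -1, "x": 0.8, "y": 0, "z": 0, "spin": 0}, {"hand": -1, "x": 0.9, "y": 0, "z": 0, "spin": 0}, {"hand": -1, "x": 0.96, "y": 0, "z": 0, "spin": 0}, {"hand": -1, "x": 1.0, "y": 0, "z": 0, "spin": 0}, {"hand": -1, "x": 1.0, "y": 0, "z": 0, "spin": 0}, {"hand": -1, "x": 1.0, "y": 0, "z": 0, "spin": 0}])

```text
clock: 24.03
tool_pos: [0.5697, -0.3802, 0.0241]
eef_rot: [-0.024, 1.57, -1.437]
contact_force: [-3.6, 3.4, 9.0]
grip_width: 0.0257
```

```bash
python3 -c "
from h import *
st=robot.sense();print(st['clock'],st['tool_pos'],st['contact_force'],st['grip_width'],st['torque'])"
python3 ho.py 29
```

```text
24.0333 [ 0.56967441 -0.3801565   0.02414882] [-3.64504649  3.43265242  8.96455546] 0.025654556087932837 [ 1.45256769  1.13719307 -0.00675516]
```

View pics/wrist29.png

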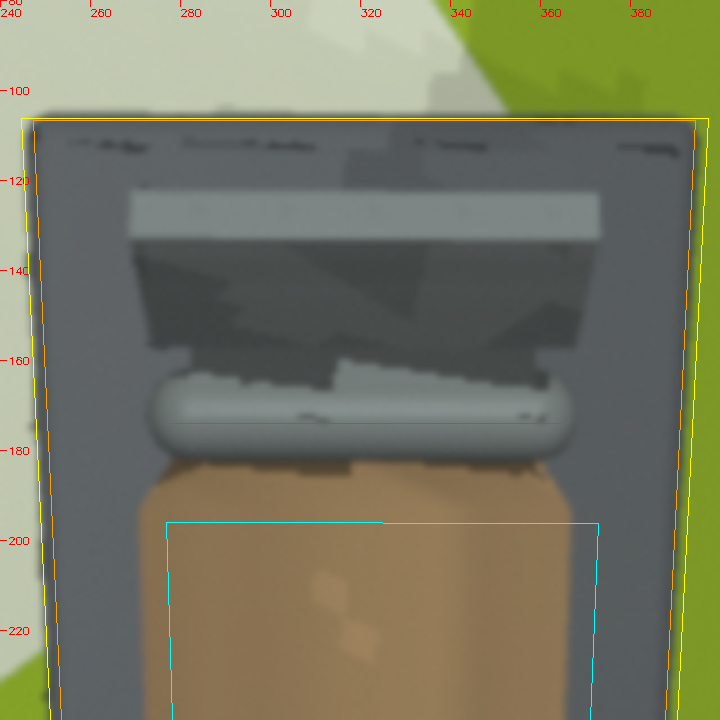

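View pics/side29.png

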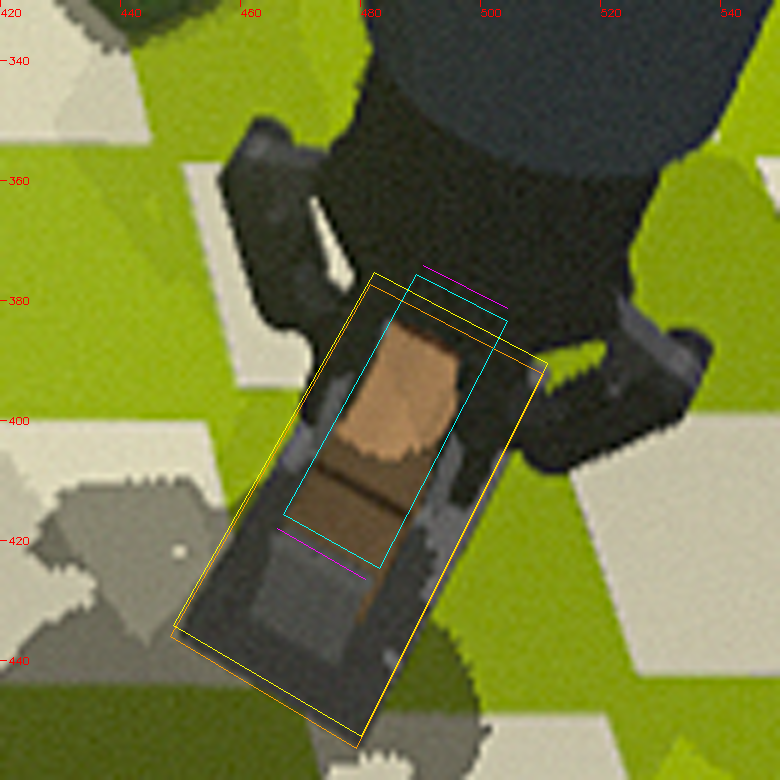

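View pics/scene29.png

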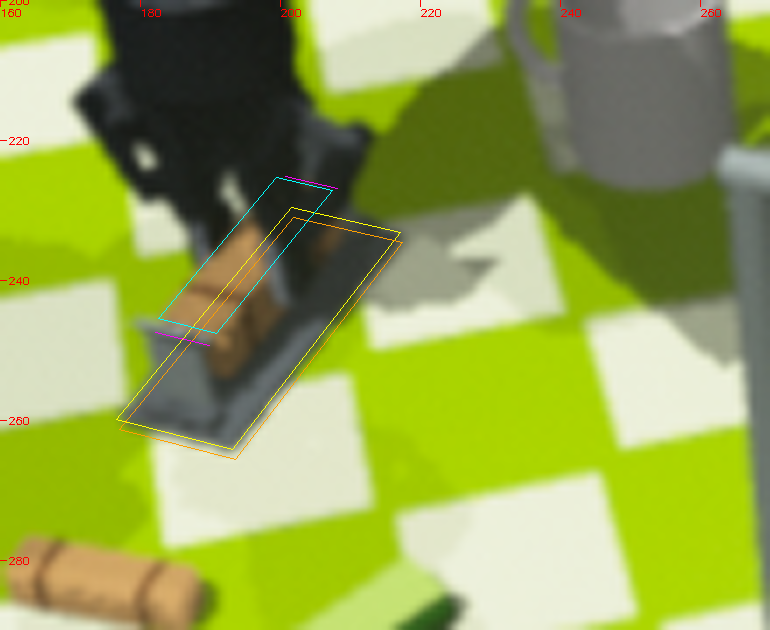

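Emit:
jog_arm(rows=[{"hand": -1, "x": 0.04, "y": 0, "z": 0, "spin": 0}, {"hand": -1, "x": 0.08, "y": 0, "z": 0, "spin": 0}, {"hand": -1, "x": 0.08, "y": 0, "z": 0, "spin": 0}, {"hand": -1, "x": 0.08, "y": 0, "z": 0, "spin": 0}])

```text
clock: 24.52
tool_pos: [0.5697, -0.3802, 0.0241]
eef_rot: [0.432, 1.569, -0.98]
contact_force: [-7.7, 7.6, 21.3]
grip_width: 0.0262
```

Emit:
jog_arm(rows=[{"hand": -1, "x": 0, "y": 0, "z": 0, "spin": 0}, {"hand": -1, "x": -0.02, "y": 0, "z": 0, "spin": 0}, {"hand": 0.1, "x": -0.02, "y": 0, "z": 0, "spin": 0}, {"hand": 0.2, "x": -0.02, "y": 0, "z": 0, "spin": 0}, {"hand": 0.2, "x": -0.02, "y": 0, "z": 0, "spin": 0}, {"hand": 0.2, "x": -0.02, "y": 0, "z": 0, "spin": 0}, {"hand": 0.2, "x": -0.5, "y": 0, "z": 0, "spin": 0}, {"hand": 0.2, "x": -1.5, "y": 0, "z": 0, "spin": 0}, {"hand": 0.2, "x": -2.5, "y": 0, "z": 0, "spin": 0}, {"hand": 0.2, "x": -3.5, "y": 0, "z": 0, "spin": 0}, {"hand": 0.2, "x": -4.5, "y": 0, "z": 0, "spin": 0}, {"hand": 0.2, "x": -5.5, "y": -0.5, "z": -0.5, "spin": 0}, {"hand": 0.2, "x": -6.5, "y": -1, "z": -1, "spin": 0}, {"hand": 0.2, "x": -6.5, "y": -1.5, "z": -2, "spin": 0}, {"hand": 0.2, "x": -6.5, "y": -1.5, "z": -3, "spin": 0}, {"hand": 0.2, "x": -6.5, "y": -1.5, "z": -3.3, "spin": 0}, {"hand": 0.2, "x": -6.5, "y": -1.5, "z": -3.3, "spin": 0}, {"hand": 0.2, "x": -6.5, "y": -1.5, "z": -3.3, "spin": 0}])

```text
clock: 26.02
tool_pos: [0.51, -0.2895, 0.215]
eef_rot: [-1.186, 1.57, -2.597]
contact_force: [-0.1, -1.0, -0.2]
grip_width: 0.0513
```

```bash
python3 -c "
from h import *
st=robot.sense();print(st['clock'],st['tool_pos'],st['contact_force'],st['grip_width'])
w=cam('wrist','w30');s=cam('side','s30');c=cam('scene','c30')
crop(s,'s30h',420,340,120,130,5);crop(s,'s30k',250,100,150,160,4);crop(c,'c30k',240,200,180,140,4.4);crop(c,'c30h',160,200,90,80,7)"
```

```text
26.0167 [ 0.50995064 -0.28951517  0.21496295] [-0.05693025 -0.97580941 -0.22970363] 0.05130627169978537
```

View pics/w30.png

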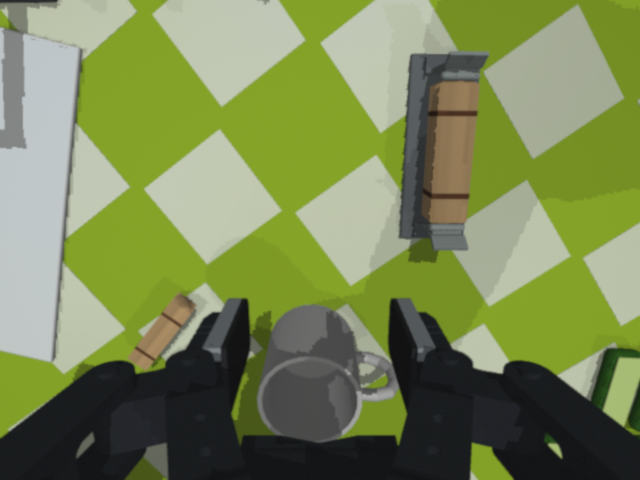

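View pics/s30h.png

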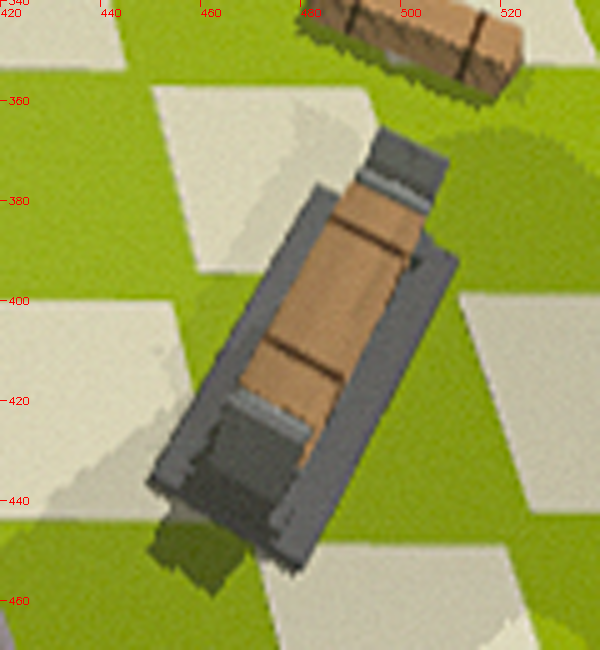

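View pics/c30h.png

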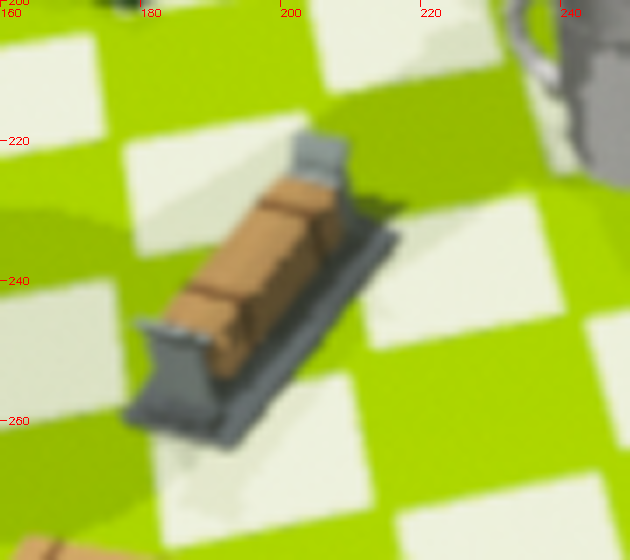

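View pics/s30k.png

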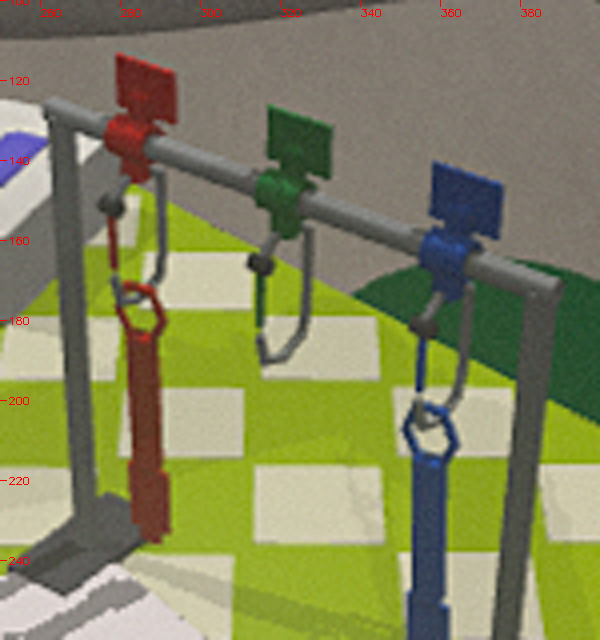

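View pics/c30k.png

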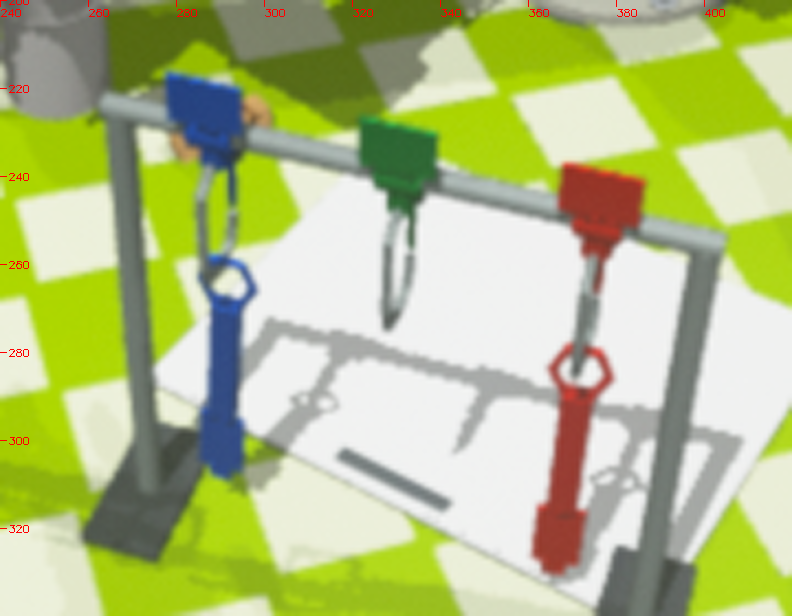

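Emit:
jog_arm(rows=[{"hand": 0.2, "x": -0.5, "y": 0, "z": 0, "spin": 0}, {"hand": 0.2, "x": -1, "y": 0, "z": 0, "spin": 0}, {"hand": 0.2, "x": -1, "y": 0, "z": 0, "spin": 0}, {"hand": 0.2, "x": -1, "y": 0, "z": 0, "spin": 0}, {"hand": 0.2, "x": -1, "y": 0, "z": 0, "spin": 0}, {"hand": 0.2, "x": -1, "y": 0, "z": 0, "spin": 0}, {"hand": 0.2, "x": -1, "y": 0, "z": 0, "spin": 0}, {"hand": 0.2, "x": -1, "y": 0, "z": 0, "spin": 0}, {"hand": 0.2, "x": -1, "y": 0, "z": 0, "spin": 0}, {"hand": 0.2, "x": -1, "y": 0, "z": 0, "spin": 0}, {"hand": 0.2, "x": -1, "y": 0, "z": 0, "spin": 0}, {"hand": 0.2, "x": -1, "y": 0, "z": 0, "spin": 0}, {"hand": 0.2, "x": -1, "y": 0, "z": 0, "spin": 0}, {"hand": 0.2, "x": -1, "y": 0, "z": 0, "spin": 0}, {"hand": 0.2, "x": -1, "y": 0, "z": 0, "spin": 0}, {"hand": 0.2, "x": -1, "y": 0, "z": 0, "spin": 0}, {"hand": 0.2, "x": -1, "y": 0, "z": 0, "spin": 0}, {"hand": 0.2, "x": -1, "y": 0, "z": 0, "spin": 0}, {"hand": 0.2, "x": -1, "y": 0, "z": 0, "spin": 0}, {"hand": 0.2, "x": -1, "y": 0, "z": 0, "spin": 0}])

```text
clock: 27.83
tool_pos: [0.5098, -0.2897, 0.2451]
eef_rot: [0.521, 1.571, -0.891]
contact_force: [-0.2, -0.2, -0.3]
grip_width: 0.0512
```

```bash
python3 -c "
from h import *
print(robot.sense()['clock'])
s=cam('side','s31');c=cam('scene');crop(c,'c31g',150,150,90,70,8);crop(s,'s31k',250,100,150,160,4)
cv2.imwrite('pics/c31.png',c['frame'][:,:,::-1])"
```

```text
27.8333
```

View pics/c31g.png

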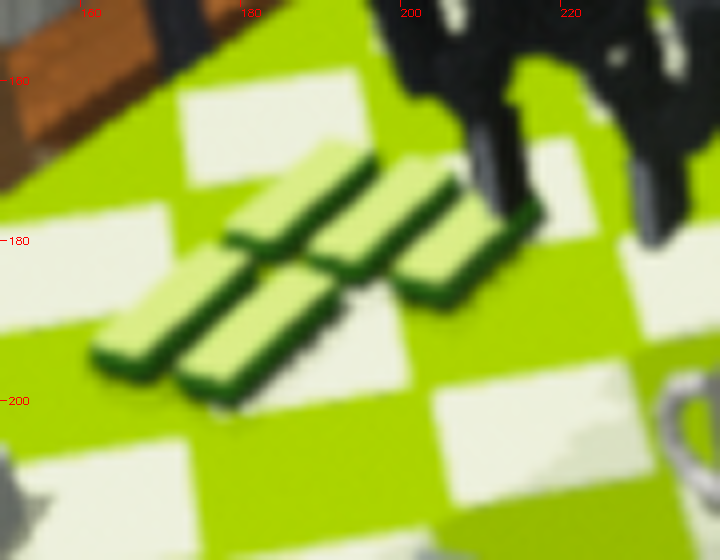

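View pics/c31.png

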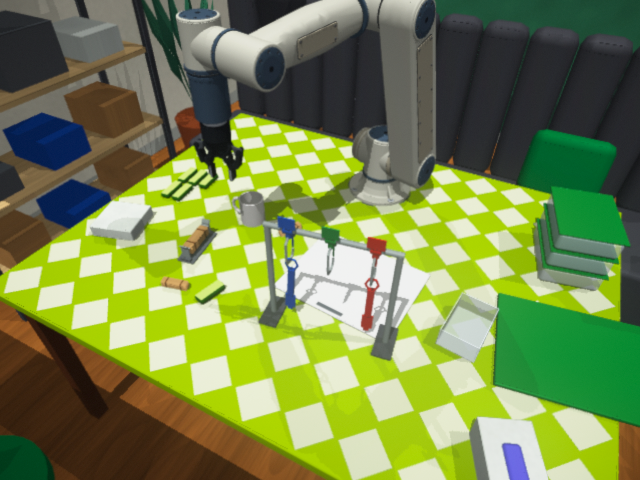

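View pics/s31.png

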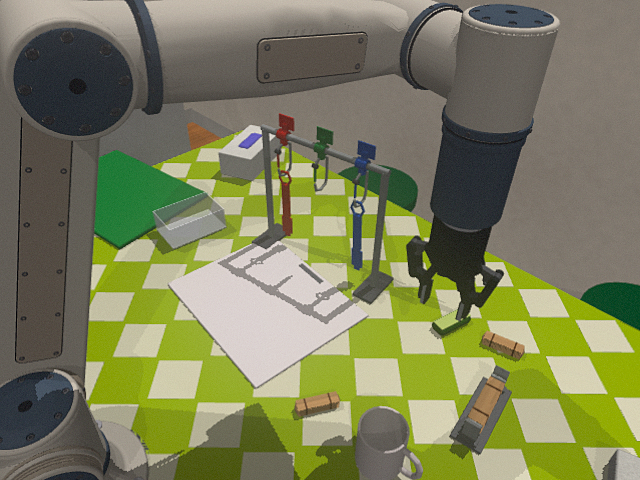

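View pics/s31k.png

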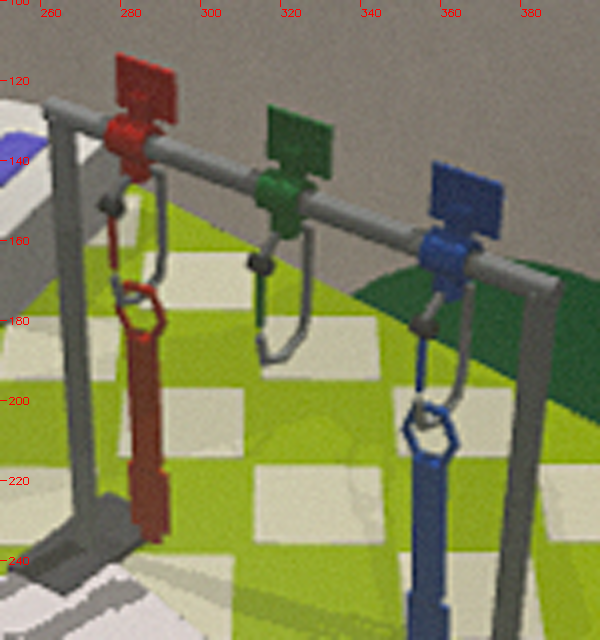

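The pictures show:
- **Knives:** the red knife (side ~(286,200)) and the blue knife (side ~(357,235)) hang still, with their gates shut. No green knife is in view, and the other green items are cucumber slices and trays.
- **Muddler:** it sits under both beads (side ~(483,405)).
- **Bystanders:** the tub, mug and cucumber are where they were.

Handing in.

```bash
python3 -c "
from plant import robot
print(robot.sense()['clock'],robot.hand_in())"
```

```text
the job is handed in; nothing more can be done
27.9333 None
```

The job is done and handed in at about 28 s; handing in gives no verdict. I pushed the eyes of the red and blue knives through the gates of their own hooks. I then pressed the largest of the three muddlers into its holder. It measured about 101 mm over its full section, which fits the 100 mm given; the other two were about 72 and 77 mm overall. The green knife was absent.

**Last checks:**
- **Knives:** in the side and scene pictures both hang still from the hook floors with the gates shut.
- **Muddler:** both beads are over its ends. With the tool at the seated height, more pressing raised the force from 9 to about 21 N and the muddler did not move. That is above the 5 to 15 N given for snapping in, but far below the limits.
- **Tub, mug and cucumber:** they look unmoved.
- **Grip and knives left lying:** I saw no sign of the grip slackening or of a knife being knocked aside.

**Disagreements:** the wrist camera read about 1 to 1.6 mm to one side compared with the jaw centre, and I allowed for that. My first rough side-camera readings put the holder about 4 mm and the muddler about 7 mm off, so I used the closer wrist views instead.

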